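Scrap a capacitor in the pedal bin

ROBOT

A 7-joint arm with a two-finger parallel gripper is mounted at the origin on a cart in front of the work surface, level with it; the furniture and walls round the work are solid. World frame = base frame: x ahead of the robot, y to its left, z up, the work surface at z = 0. Lengths are in m, angles in rad, forces in N, time in s.
With the tool pointing down it reaches from about 0.35 to 0.9 m from the base axis. Payload 8.1 kg.
Tool frame: the origin (TCP) lies between the finger pads; the fingertips stand 11 mm ahead of it and the grasp point (between the pads) lies 8 mm behind it; z points along the fingers, y is the line along which they close (so a half turn about z gives the same grasp; the last joint's range is limited). The gripper opens to 92 mm and grips with 3 to 60 N. Pads are 19 mm wide; open, the fingers measure 130 mm over their backs; the gripper's body (75 mm by 190 mm) begins 47 mm behind the grasp point.
Start: joints at [-1.217, 0.434, 0.025, 1.573, -0.012, 1.134, -0.075], TCP at [0.276, 0.561, 0.238] pointing down, gripper open.
Joint ranges: [-2.62, 2.62], [-0.44, 2.09], [-1.27, 1.32], [0.08, 2.57], [-1.32, 4.46], [0.12, 2], [-2.74, 2.74]. Speed limits (rad/s): [2.22, 2.22, 3.01, 3.01, 3.14, 3.14, 3.14].

INTERFACE

Orientations are given as a 3x3 rotation matrix whose columns are the frame's x, y, z axes.
In Python, from plant import robot gives the robot as it stands. The module is installed in compiled form; this text tells all that it offers.
- The arm moves only by the tool send_rows, never from a script. Its arguments are lists of equal length, an entry for each row: "travel": the shift along the tool's x, y, z as a fraction of full scale, a list of three; "rot": the turn, a rotation vector about the tool's x, y, z as a fraction of full scale, a list of three. In form: {"travel": [[dx, dy, dz], ...], "rot": [[rx, ry, rz], ...]}. A call has 1 to 10 rows; each row shifts and turns the commanded pose from where the row before left it, along the tool's axes as they then stand; what a row does not reach is not made up. Full scale, the value 1, is 6 cm for a shift and 8 degrees for a turn. A row lasts 1/8 s, in which the tool goes at most 62.5 mm and 10.7 degrees, less where a joint would pass 70% of its speed; a pose out of reach is approached as far as the arm can. A call with a number of a shift or a turn outside -1 to 1 is refused whole. A call with a gripper value outside its range is refused whole. "hand" is the closure, from 0 (fully open) to 1 (shut), set as the call begins (left out, the last holds). The fingers move at their own pace and stop on an object; "squeeze" is the grip in N (left out, the last holds). Time passes only in rows, so rows that do not move let the fingers close. It gives the time, the measured TCP pose, the force, the opening and the grip force at its end, in the units of the state.
- robot.sense(): the state, without advancing time (a new reading comes with each control period).
- robot.grab_frame(name): name is "side" or "top"; returns the picture (420x560x3 uint8, red, green, blue); there is no depth.
- robot.camera_params(name): a dict with "mtx" (3x3 intrinsics, pixels), "k1" (the pictures are not rectified: a ray, as slopes to the right and down, at radius r is drawn at 1 + k1 r^2 times it, then the intrinsics apply), "view" (4x4, takes a point from world to camera coordinates). Camera axes: x right, y down, z forward; pixel columns grow to the right and rows downward; lengths in m; the calibration is good to about 2 mm. A picture is of the moment at which its call begins. camera_params takes no time and is no camera call.
- robot.finish_job(): hands the job in; it is judged then, once.
Trained networks look in the newest picture that a camera, given by its name, has taken for a name from the list of things; names that differ only in an ending like _2 or _b are one class to them, and where a whole thing is asked for, a point or a joint stands for the part that bears it (a point fixed in the world has none). Each returns a list of dicts, best first, with "p" (0 to 1); they miss things now and then, are a little off and sometimes report something else, mostly with a low value. They report only what shows in the picture. A call takes as long as a camera call. They do not tell look-alikes from the thing itself.
- robot.regions_of(query, camera): "pixels" (420x560 bool, what is visible of it) and "at" ([row, column] in pixels, amid what is visible of it).
- robot.mark_of(query, camera): "at" ([row, column] in pixels: a listed point, or the origin of a listed thing).
The state is a dict: "clock": time; "q": joint angles; "dq": joint speeds; "tau": joint torques, N m; "position": TCP position; "ee_rot": TCP orientation; "contact_force": force on the tool from outside, world axes, zero at the start; "wrist_torque": the same for the moment, N m; "gripper_width": opening from 0.0 (shut) to 1.0 (fully open); "finger_force": force on a finger pad.
Only numpy, scipy, OpenCV 4.12 (cv2) and the standard library are available. Lean on these libraries where they do the work, as an engineer would, in place of code of your own. Each camera call takes 0.05 s, during which the arm holds its last target. There are 200 camera calls.

TASK

Press the scrap bin's pedal and park it under its catch so that the lid stays up, put the dead capacitor standing on the bench into the bin, then free the pedal and ease it all the way back up, taking about three seconds, so that the lid comes down softly and shuts. Go by feel at the pedal and never lean on it hard (its stop is reached with well under 20 N), never let it snap up, and leave the tin, the pliers, the screwdriver and the loose circuit board where they are.

Things in the scene. Friction and masses are not known exactly. Their poses are not given: they have to be found in the camera images.
- pedal_bin: Grey sheet-metal bench bin, fixed to the bench, 140 (x) x 180 (y) x 125 mm high; origin under the centre of the bin on the bench, z up; the pedal sticks out on its -x side (towards the robot), the lid is hinged on its +x rim. The inner floor is 54 mm and the rim 125 mm above the bench, walls 4 mm. A 4 mm base plate runs out under the pedal to x = -185.
- bin_mouth (a point): Centre of the bin's open mouth at rim height (under the lid while shut), inside opening 132 x 172 mm, axes as the bin's. A shelf hangs 0.6 m above the bench, over its rear half: carry low and come in over the bin's front.
- tread: Flat ribbed rubber pedal plate, 44 (x) x 62 (y) x 8 mm, with a 4 mm wide steel lip standing 6 mm high along its +y and -y ends; origin at the centre of its upper face, axes as the bin's (it tips with the pedal). At rest 155 mm in front (-x) of the bin's origin and 64 mm above the bench, on a 10 mm round bar from a pivot under the bin's centre, 36 mm high.
- gate_foot (a point): Foot of the upright steel gate, 12 mm thick and about 58 mm high, that the pedal bar runs through 115 mm in front of the bin's origin. Passage: straight down between a guide post (-y) and a catch (+y) to a rubber stop; from the bottom sideways to +y under the catch. Set higher or lower on each bin: the stop is met anywhere from 30 to 40 mm below the plate's rest height, found by feel.
- catch_side (a point): Point on the base plate under the catch's pocket, 27 mm to +y of the gate's foot. The catch's edge has a lip hanging 3 mm: the bar gets past it only within 2 mm of the stop (2.7 mm at the plate). Inside, let up about 5 mm (7 at the plate), it rests under the catch and the lip holds it. To free it: press to the stop, slide to -y, let up.
- pedal (a joint): Pedal angle, rad; 0 at rest (up), grows as the plate is pressed down; 155 mm lever, about 0.19 to 0.25 at the stop and 0.14 to 0.21 when parked. A spring and the lid push it back up: the plate takes about 4 to 8 N, falling to 2 to 5 N near the stop, and it snaps up if let go unparked.
- pedal_slide (a joint): Sideways position of the whole pedal, m; 0 to 0.028, grows towards the bin's +y. Stiff by a newton or two, moved by dragging the plate or pushing its end lips. The bar passes the catch on the way down only below 0.004; it is in the pocket at 0.020 to 0.028.
- lid (a joint): Lid angle, rad; 0 shut, linked to the pedal at 8 times its angle (about 1.15 to 1.7 when parked).
- lid_edge (a point): Middle of the lid's front edge (the edge away from its hinge); lid 146 x 186 x 6 mm.
- capacitor_mid (a point): The dead capacitor: a black upright can with a bright top, 40 mm across, 51 mm high, standing loose on the bench left of the bin; this point is at its centre, 25 mm up. About 50 g.
- flux_tin: Bystander: round yellow tin, 52 mm across, 21 mm high, origin under its centre.
- pliers: Bystander: blue-handled pliers lying flat, 54 x 172 x 14 mm, origin under its centre.
- driver: Bystander: yellow-and-black screwdriver lying flat, 26 x 163 x 26 mm, origin under its centre.
- board: Bystander: loose circuit board lying right of the bin, 60 x 70 x 20 mm, origin under its centre.
Mind the look-alikes: they are no part of the job. There is more than one size of the part that bears capacitor_mid; the job needs the larger.

How it is judged:
On the way, in this order (a step that is already met when the one before it is completed fails the run):
1. the pedal is parked under the catch and let go of, the lid stays up (value of joint pedal above 0.11 rad and value of joint pedal_slide above 0.014 m and contact force between tread and anything else below 0.05 N), for 0.3 s.
2. the capacitor is in the bin while the pedal stays parked and untouched (all of step 1 and x of capacitor_mid in the frame of pedal_bin between -0.068 and 0.068 m and y of capacitor_mid in the frame of pedal_bin between -0.088 and 0.088 m and z of capacitor_mid in the frame of pedal_bin between 0.05 and 0.11 m), for 0.2 s.
3. the pedal is back up and the lid shut (value of joint pedal below 0.012 rad and value of joint lid below 0.08 rad), for 0.2 s.
At the end, for the whole second after the job is handed in: The capacitor lies inside the bin (its centre within the walls and below the rim), the pedal is fully up (under 0.012 rad) and the lid shut (under 0.08 rad) (all of step 3 and x of capacitor_mid in the frame of pedal_bin between -0.068 and 0.068 m and y of capacitor_mid in the frame of pedal_bin between -0.088 and 0.088 m and z of capacitor_mid in the frame of pedal_bin between 0.05 and 0.11 m); the robot touches nothing.
It fails at once if the pedal plate is pushed with more than 20 N (contact force between tread and anything else above 20 N).
It fails at once if the lid drops faster than 3 rad/s (the pedal snaps up) (velocity of joint lid below -3 rad/s).
It fails at once if the tin, the pliers, the screwdriver or the loose board is moved more than 20 mm (distance of any of flux_tin, pliers, driver, board from where it was at the start of the episode above 0.02 m).
It also fails if it takes over 72 s, if anything falls off the work surface, if the arm or the gripper's body presses on something with over 40 N, if the wrist force passes 120 N, or if a joint passes its speed limit or range.

## Working session

There is one attempt and no reset: what is moved stays moved. The work goes in short steps, Python scripts to look and compute and a tool call to move; the robot and the scene stay as the last step left them, time stands still between calls to the robot, and variables do not carry over. Pictures are saved under pics/ and viewed, at most 10 in all, crops included, and the job is handed in when it is done.

Besides the shell and the picture viewer there is one more tool, called after ">>>" as name(argument=value, ...), one argument or row to a line, values as JSON. send_rows: Moves the arm, as the interface text tells. Its arguments: {"type":"object","properties":{"travel":{"type":"array"},"rot":{"type":"array"},"hand":{"type":"number"},"squeeze":{"type":"number"}},"required":["travel","rot"]}

```bash
mkdir -p pics
cat > h.py <<'E'
import numpy as np, cv2
from plant import robot
def ray(cam,rc):
    c=robot.camera_params(cam);K=np.array(c["mtx"]);V=np.array(c["view"]);k=c["k1"]
    d=np.array([(rc[1]-K[0,2])/K[0,0],(rc[0]-K[1,2])/K[1,1]]);u=d.copy()
    for _ in range(20): u=d/(1+k*(u@u))
    R=V[:3,:3];return -R.T@V[:3,3], R.T@np.array([u[0],u[1],1])
def onz(cam,rc,z):
    o,d=ray(cam,rc);return o+d*(z-o[2])/d[2]
def tri(a,b):
    (o1,d1),(o2,d2)=ray(*a),ray(*b)
    A=np.stack([d1,-d2],1);s=np.linalg.lstsq(A,o2-o1,rcond=None)[0]
    p,q=o1+s[0]*d1,o2+s[1]*d2;return (p+q)/2,np.linalg.norm(p-q)
def proj(cam,p):
    c=robot.camera_params(cam);K=np.array(c["mtx"]);V=np.array(c["view"])
    x=V[:3,:3]@p+V[:3,3];u=x[:2]/x[2];u=u*(1+c["k1"]*(u@u));return (K[1,1]*u[1]+K[1,2],K[0,0]*u[0]+K[0,2])
def snap(cam,f=None):
    im=robot.grab_frame(cam)
    if f: cv2.imwrite(f,im[:,:,::-1])
    return im
E
python3 - <<'E'
from h import *
np.set_printoptions(precision=3,suppress=True)
s=robot.sense();print(s["clock"],s["position"],s["ee_rot"],s["contact_force"])
a=snap("top");b=snap("side");cv2.imwrite("pics/a.png",cv2.resize(np.hstack([a,b])[:,:,::-1],(800,300),interpolation=cv2.INTER_AREA))
cv2.imwrite("pics/top.png",a[:,:,::-1]);cv2.imwrite("pics/side.png",b[:,:,::-1])
for q in ["pedal_bin","bin_mouth","tread","gate_foot","catch_side","lid_edge","capacitor_mid"]:
  for c in("top","side"):
    print(q,c,[(np.round(m["at"],1),round(m["p"],2)) for m in robot.mark_of(q,c)[:4]])
for c in("top","side"): print(c,"camera at",ray(c,(210,280))[0],ray(c,(210,280))[1])
E
```

```text
0.0 [0.276 0.56  0.237] [[-0.897  0.441 -0.001]
 [ 0.441  0.897 -0.001]
 [-0.    -0.002 -1.   ]] [ 0.591 -0.38   0.762]
pedal_bin top [(array([190.5, 310.3]), 0.58)]
pedal_bin side [(array([254.1, 316.1]), 0.79)]
bin_mouth top [(array([177.2, 387.6]), 0.74), (array([174.8, 316. ]), 0.66)]
bin_mouth side [(array([216.8, 322.4]), 0.84)]
tread top [(array([243. , 329.8]), 0.64)]
tread side [(array([262.6, 258.1]), 0.58)]
gate_foot top [(array([232.5, 321.4]), 0.58)]
gate_foot side [(array([273.3, 280.1]), 0.91)]
catch_side top [(array([232.9, 315. ]), 0.68)]
catch_side side []
lid_edge top [(array([208.8, 326.5]), 0.91), (array([233. , 318.2]), 0.37)]
lid_edge side [(array([228.4, 297.5]), 0.76), (array([167.3, 209.6]), 0.37)]
capacitor_mid top [(array([213.1, 195.6]), 0.73), (array([213.5, 372.1]), 0.41)]
capacitor_mid side [(array([171.6, 258.3]), 0.8)]
top camera at [0.347 0.242 1.03 ] [ 0.185 -0.    -0.983]
side camera at [ 0.27  -0.615  0.922] [ 0.209  0.695 -0.688]
```

View pics/top.png

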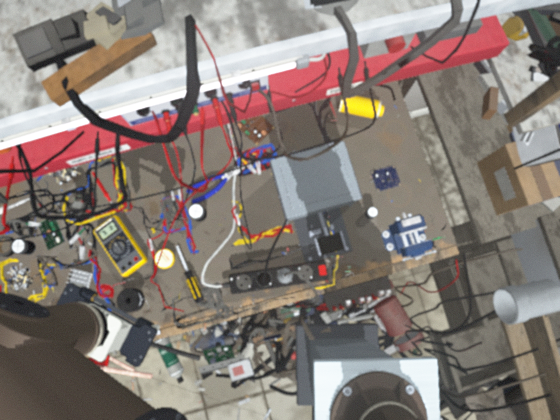

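View pics/side.png

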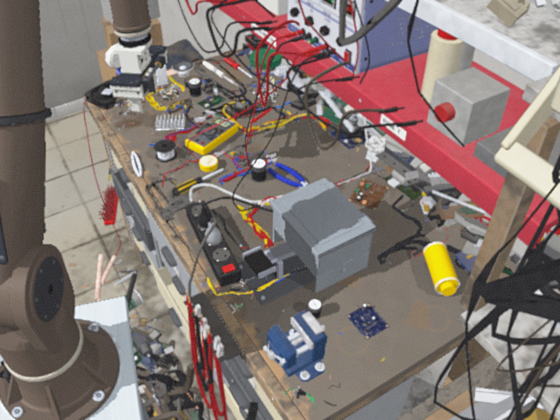

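The top view shows the bin at about (185,320), pedal tread at (243,329). There are three white-topped black cans: (211,197), left of the bin and larger; (212,372), right of the bin and smaller; and (246,20), far left. The first fits "left of the bin". I'll check the sizes and fit the bin pose.

Run:
```python
from h import *
from scipy.optimize import least_squares
np.set_printoptions(precision=4,suppress=True)
obs=[]
L={"bin_mouth":(0,0,.125),"tread":(-.155,0,.064),"gate_foot":(-.115,0,.002),"catch_side":(-.115,.027,.004),"lid_edge":(-.073,0,.128),"pedal_bin":(0,0,0)}
snap("top");snap("side")
for q,l in L.items():
  for c in("top","side"):
    for m in robot.mark_of(q,c)[:3]:
      if m["p"]>.5: obs.append((q,c,m["at"],l))
def T(p,l): 
  c,s=np.cos(p[2]),np.sin(p[2]);return np.array([p[0]+c*l[0]-s*l[1],p[1]+s*l[0]+c*l[1],l[2]])
f=lambda p:np.concatenate([np.array(proj(c,T(p,l)))-at for q,c,at,l in obs])
r=least_squares(f,[.6,.15,-.2],loss="soft_l1");print(r.x)
for o,e in zip(obs,f(r.x).reshape(-1,2)):print(o[0],o[1],e)
p=r.x
# lid mask refine
for c in("top","side"):
  g=robot.regions_of("lid_edge",c)
  for m in g[:2]:
    k=m["pixels"].astype(np.uint8);print(c,"lid",m["p"],k.sum(),m["at"])
    if c=="top":
      cn=max(cv2.findContours(k,0,2)[0],key=cv2.contourArea);b=cv2.boxPoints(cv2.minAreaRect(cn))
      w=np.array([onz(c,(v,u),.131)[:2] for u,v in b]);print(w,np.linalg.norm(np.diff(w,axis=0),axis=1),w.mean(0))
      d=np.diff(w,axis=0);print([np.arctan2(x[1],x[0]) for x in d])
  for m in robot.regions_of("tread",c)[:2]:
    k=m["pixels"];print(c,"tread",m["p"],k.sum(),m["at"],onz(c,m["at"],.064))
  for m in robot.regions_of("capacitor_mid",c)[:4]:
    k=m["pixels"];print(c,"cap",m["p"],k.sum(),m["at"],onz(c,m["at"],.025 if c=="side" else .05))
  for q in("flux_tin","pliers","driver","board"):
    print(c,q,[(m["at"],round(m["p"],2),onz(c,m["at"],.01)) for m in robot.mark_of(q,c)[:2]])
a=cv2.imread("pics/top.png");b=cv2.imread("pics/side.png")
x=cv2.resize(a[150:280,170:400],None,fx=2.6,fy=2.6,interpolation=cv2.INTER_CUBIC)[:,:598]
for z in (p,):
  for n,l in L.items():
    v,u=proj("top",T(z,l));cv2.circle(x,(int((u-170)*2.6),int((v-150)*2.6)),3,(0,0,255),1)
  ly=[(-.073,.093,.131),(-.073,-.093,.131),(.073,-.093,.131),(.073,.093,.131)]
  cv2.polylines(x,[np.array([[(proj("top",T(z,l))[1]-170)*2.6,(proj("top",T(z,l))[0]-150)*2.6] for l in ly]).astype(int)],True,(0,255,0),1)
y=cv2.resize(b[130:330,200:400],(338,338))[:,:200*1]
cv2.imwrite("pics/crop1.png",x)
cv2.imwrite("pics/crop2.png",cv2.resize(b[140:330,200:390],(570,570),interpolation=cv2.INTER_CUBIC))
print(robot.sense()["clock"])
```

```text
[0.5956 0.1499 0.2359]
bin_mouth top [ 0.0553 -0.9741]
bin_mouth side [0.6384 1.8019]
tread top [2.9579 4.5105]
tread side [-3.3267  2.0099]
gate_foot top [1.0274 0.5402]
gate_foot side [ 2.2005 -2.9592]
catch_side top [-0.7183  0.127 ]
catch_side side [ 0.2031 -2.3466]
lid_edge top [-1.851 -1.707]
lid_edge side [-1.3955 -0.9182]
pedal_bin top [0.2796 2.1421]
pedal_bin side [-3.1744  5.1997]
top tread 0.95 520 [239.9, 328.7] [0.4513 0.1208 0.064 ]
top tread 0.7 312 [256.4, 165.9] [0.413  0.5279 0.064 ]
top cap 0.63 252 [212.7, 194.5] [0.526 0.462 0.05 ]
top cap 0.21 6678 [191.2, 319.0] [0.5796 0.1401 0.05  ]
top flux_tin [([258.6, 166.1], 0.62, array([0.4109, 0.5432, 0.01  ]))]
top pliers [([183.0, 216.0], 0.84, array([0.6148, 0.4148, 0.01  ])), ([211.8, 324.7], 0.45, array([0.5325, 0.1223, 0.01  ]))]
top driver [([275.0, 183.7], 0.93, array([0.368 , 0.4948, 0.01  ]))]
top board [([178.9, 385.8], 0.59, array([ 0.6219, -0.0475,  0.01  ]))]
side lid 0.62 307 [183.0, 186.9]
side lid 0.61 732 [259.6, 260.3]
side tread 0.68 629 [259.7, 259.1] [0.4454 0.1182 0.064 ]
side tread 0.66 10261 [246.5, 309.3] [0.5594 0.124  0.064 ]
side cap 0.87 245 [168.5, 261.3] [0.5418 0.4585 0.025 ]
side flux_tin [([165.0, 208.2], 0.6, array([0.4117, 0.5327, 0.01  ]))]
side pliers [([182.4, 297.0], 0.77, array([0.6205, 0.3944, 0.01  ]))]
side driver [([178.5, 196.0], 0.75, array([0.3697, 0.4858, 0.01  ]))]
side board [([318.3, 367.8], 0.63, array([ 0.6281, -0.0537,  0.01  ]))]
2.2
```

View pics/crop1.png

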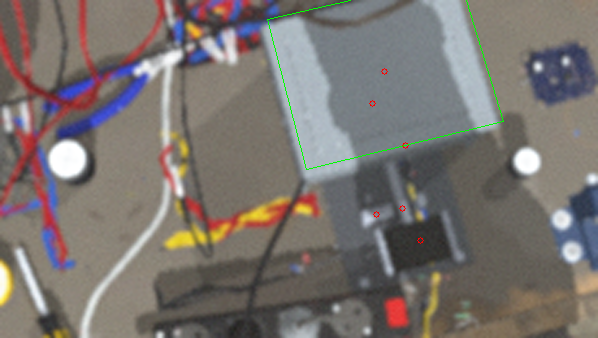

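View pics/crop2.png

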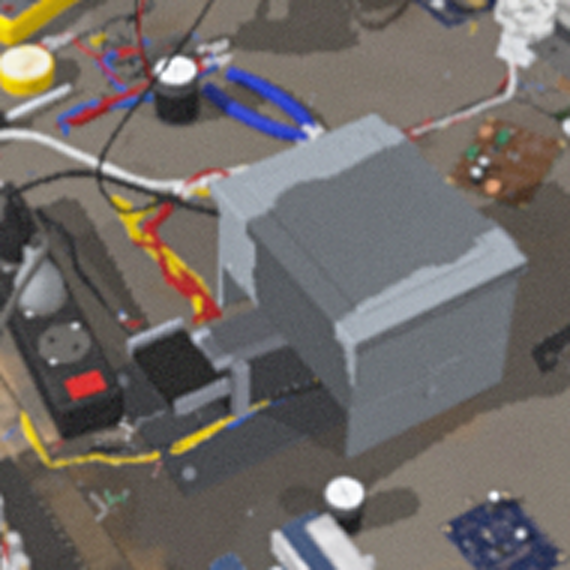

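Crops: the left can at top (211,197), side (168,259) is clearly wider than the right one at top (211,372), side (303,315). The bin fit is within about 3 mm of the lid outline. I'll measure the can sizes and refine the tread.

Run:
```python
from h import *
np.set_printoptions(precision=4,suppress=True)
a=cv2.imread("pics/top.png");b=cv2.imread("pics/side.png")
for cam,im,l in(("top",a,[(211,197),(211,372),(245,20)]),("side",b,[(163,259),(303,315),(82,193)])):
  w=(im.min(2)>185).astype(np.uint8);n,lab,st,ce=cv2.connectedComponentsWithStats(w)
  for r,c in l:
    d=np.hypot(ce[:,0]-c,ce[:,1]-r);i=d[1:].argmin()+1
    u,v=ce[i];x0,y0,ww,hh=st[i][:4]
    print(cam,(v,u),st[i],onz(cam,(v,u),.051),"diam",np.linalg.norm(onz(cam,(v,x0),.051)-onz(cam,(v,x0+ww),.051)))
cr=[(383,232),(440,218),(457,262),(397,275)]
w=np.array([onz("top",(150+y/2.6,170+x/2.6),.064)[:2] for x,y in cr]);print(w,w.mean(0))
cr2=[(133,343),(185,325),(230,392),(175,408)]
w=np.array([onz("side",(140+y/3,200+x/3),.064)[:2] for x,y in cr2]);print(w,w.mean(0))
e=np.array([onz("top",(150+y/2.6,170+x/2.6),.128)[:2] for x,y in [(305,178),(503,125)]]);print(e,e.mean(0))
im=np.hstack([cv2.resize(a[190:235,r:r+45],(360,360),interpolation=cv2.INTER_CUBIC) for r in(175,350)]);cv2.imwrite("pics/caps.png",im)
```

```text
top (np.float64(210.7388535031847), np.float64(195.40127388535032)) [189 204  14  14 157] [0.531  0.4596 0.051 ] diam 0.036446923759753266
top (np.float64(211.5), np.float64(372.5)) [368 207  10  10  78] [0.5246 0.004  0.051 ] diam 0.025889391004922095
top (np.float64(245.82258064516128), np.float64(17.717741935483872)) [ 12 240  12  13 124] [0.4408 0.9364 0.051 ] diam 0.034970920229625634
side (np.float64(163.0875), np.float64(258.675)) [252 159  13   9  80] [0.5332 0.4509 0.051 ] diam 0.03382979097366395
side (np.float64(303.8061224489796), np.float64(314.5204081632653)) [309 299  12  10  98] [ 0.5236 -0.0152  0.051 ] diam 0.02396903852347212
side (np.float64(80.85365853658537), np.float64(193.85365853658536)) [189  79  10   5  41] [0.4428 0.9249 0.051 ] diam 0.03273139634906427
[[0.4533 0.1492]
 [0.4662 0.0939]
 [0.4238 0.0791]
 [0.412  0.1369]] [0.4388 0.1148]
[[0.419  0.1417]
 [0.4591 0.1481]
 [0.4725 0.0787]
 [0.4323 0.0756]] [0.4457 0.111 ]
[[0.4959 0.2246]
 [0.5433 0.0426]] [0.5196 0.1336]
```

View pics/caps.png

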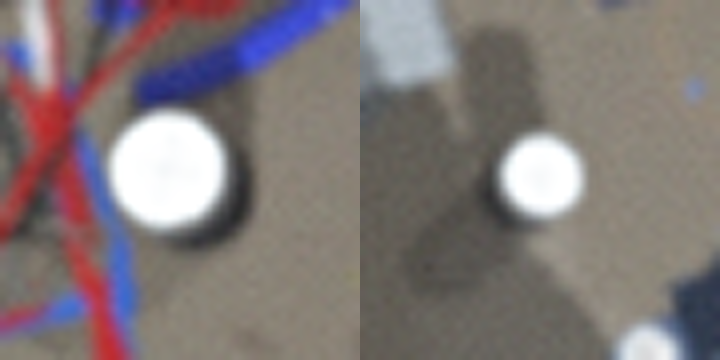

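>>> send_rows(
  travel=[
    [0,0,0],
    [0,0,0],
    [0,0,0],
    [0,0,0],
    [0,0,0],
  ],
  rot=[
    [0,0,-1],
    [0,0,-1],
    [0,0,-1],
    [0,0,-1],
    [0,0,-1],
  ],
  hand=0.9,
  squeeze=20,
)

```text
clock: 2.82
position: [0.2757, 0.5609, 0.2377]
ee_rot: [[-0.97, -0.243, 0.0], [-0.243, 0.97, 0.0], [-0.0, 0.0, -1.0]]
contact_force: [-0.4, 0.4, -0.1]
gripper_width: 0.506
finger_force: 0.0
```

The left can (top crop, white cap about 36 mm across, against about 25 mm on the right one) is the larger. The far-left can is out of reach and not beside the bin. Capacitor ≈ (0.532, 0.455); tread ≈ (0.443, 0.113). I'll go above the pedal now.

>>> send_rows(
  travel=[
    [-0.09,-0.79,0],
    [-0.09,-0.79,0],
    [-0.09,-0.79,0],
    [-0.09,-0.79,0],
    [-0.09,-0.79,0],
    [-0.09,-0.79,0],
    [-0.09,-0.79,0],
    [-0.09,-0.79,0],
    [-0.09,-0.79,0],
    [-0.09,-0.79,0],
  ],
  rot=[
    [0,0,0],
    [0,0,0],
    [0,0,0],
    [0,0,0],
    [0,0,0],
    [0,0,0],
    [0,0,0],
    [0,0,0],
    [0,0,0],
    [0,0,0],
  ],
)

```text
clock: 4.08
position: [0.4419, 0.1121, 0.238]
ee_rot: [[-0.971, -0.239, 0.001], [-0.239, 0.971, 0.0], [-0.001, 0.0, -1.0]]
contact_force: [0.9, 0.6, 0.1]
gripper_width: 0.102
finger_force: 0.0
```

>>> send_rows(
  travel=[
    [0,0,0.5],
    [0,0,0.5],
    [0,0,0.5],
    [0,0,0.4],
    [0,0,0],
  ],
  rot=[
    [0,0,0],
    [0,0,0],
    [0,0,0],
    [0,0,0],
    [0,0,0],
  ],
)

```text
clock: 4.7
position: [0.4404, 0.1132, 0.1227]
ee_rot: [[-0.971, -0.239, -0.003], [-0.239, 0.971, -0.001], [0.003, -0.0, -1.0]]
contact_force: [-0.7, 0.1, -1.0]
gripper_width: 0.101
finger_force: 0.0
```

Run:
```python
from h import *
a=snap("top");b=snap("side")
f=lambda i,r,c:cv2.resize(i[r:r+100,c:c+100],(400,400),interpolation=cv2.INTER_CUBIC)
cv2.imwrite("pics/c3.png",np.hstack([f(a,190,280),f(b,200,210)])[:,:,::-1])
s=robot.sense();print(s["position"],s["contact_force"],s["gripper_width"])
```

```text
[0.44171659 0.11366075 0.12436441] [-0.02681333  0.19666749  0.41016335] 0.09970527730059509
```

View pics/c3.png

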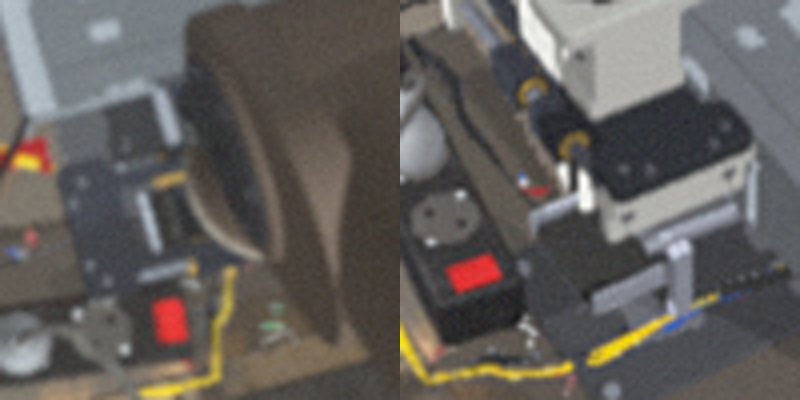

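Side view: gripper is centred over the tread at about (615,260), with no obstruction. I'll close the fingers for lip clearance and go down.

>>> send_rows(
  travel=[
    [0,0,0.15],
    [0,0,0.15],
    [0,0,0.15],
    [0,0,0.15],
    [0,0,0],
    [0,0,0],
  ],
  rot=[
    [0,0,0],
    [0,0,0],
    [0,0,0],
    [0,0,0],
    [0,0,0],
    [0,0,0],
  ],
  hand=1,
)

```text
clock: 5.55
position: [0.4414, 0.1136, 0.0878]
ee_rot: [[-0.971, -0.239, -0.0], [-0.239, 0.971, -0.0], [0.0, -0.0, -1.0]]
contact_force: [0.7, -0.4, -0.3]
gripper_width: 0.004
finger_force: 0.0
```

>>> send_rows(
  travel=[
    [0,0,0.05],
    [0,0,0.05],
    [0,0,0],
  ],
  rot=[
    [0,0,0],
    [0,0,0],
    [0,0,0],
  ],
)

```text
clock: 5.92
position: [0.4412, 0.1135, 0.0815]
ee_rot: [[-0.971, -0.239, -0.0], [-0.239, 0.971, -0.0], [0.0, -0.0, -1.0]]
contact_force: [0.3, -0.1, 0.2]
gripper_width: 0.006
finger_force: 0.0
```

>>> send_rows(
  travel=[
    [0,0,0.05],
    [0,0,0.05],
    [0,0,0],
  ],
  rot=[
    [0,0,0],
    [0,0,0],
    [0,0,0],
  ],
)

```text
clock: 6.3
position: [0.4413, 0.1135, 0.0755]
ee_rot: [[-0.971, -0.239, -0.0], [-0.239, 0.971, -0.0], [0.0, -0.0, -1.0]]
contact_force: [-0.4, -0.6, 1.2]
gripper_width: 0.001
finger_force: 0.4
```

>>> send_rows(
  travel=[
    [0,0,0.05],
    [0,0,0.05],
    [0,0,0.05],
    [0,0,0],
  ],
  rot=[
    [0,0,0],
    [0,0,0],
    [0,0,0],
    [0,0,0],
  ],
)

```text
clock: 6.8
position: [0.4405, 0.1133, 0.0664]
ee_rot: [[-0.971, -0.239, -0.002], [-0.239, 0.971, -0.001], [0.002, -0.0, -1.0]]
contact_force: [-3.7, -1.6, 5.8]
gripper_width: 0.004
finger_force: 3.0
```

>>> send_rows(
  travel=[
    [0,0,0.05],
    [0,0,0.05],
    [0,0,0.05],
    [0,0,0],
  ],
  rot=[
    [0,0,0],
    [0,0,0],
    [0,0,0],
    [0,0,0],
  ],
)

```text
clock: 7.3
position: [0.4407, 0.1133, 0.0574]
ee_rot: [[-0.971, -0.239, -0.001], [-0.239, 0.971, -0.0], [0.001, -0.0, -1.0]]
contact_force: [-3.9, -0.9, 5.4]
gripper_width: 0.006
finger_force: 2.7
```

>>> send_rows(
  travel=[
    [0,0,0.05],
    [0,0,0.05],
    [0,0,0.05],
    [0,0,0],
  ],
  rot=[
    [0,0,0],
    [0,0,0],
    [0,0,0],
    [0,0,0],
  ],
)

```text
clock: 7.8
position: [0.4418, 0.1137, 0.0486]
ee_rot: [[-0.971, -0.239, 0.001], [-0.239, 0.971, 0.0], [-0.001, 0.0, -1.0]]
contact_force: [-2.2, -1.1, 2.2]
gripper_width: 0.005
finger_force: 1.1
```

>>> send_rows(
  travel=[
    [0,0,0.03],
    [0,0,0],
  ],
  rot=[
    [0,0,0],
    [0,0,0],
  ],
)

```text
clock: 8.05
position: [0.442, 0.1138, 0.047]
ee_rot: [[-0.971, -0.239, 0.001], [-0.239, 0.971, 0.0], [-0.001, 0.0, -1.0]]
contact_force: [0.5, -0.2, 0.3]
gripper_width: 0.005
finger_force: 0.3
```

>>> send_rows(
  travel=[
    [0,0,0.03],
    [0,0,0],
  ],
  rot=[
    [0,0,0],
    [0,0,0],
  ],
)

```text
clock: 8.3
position: [0.4419, 0.1137, 0.0452]
ee_rot: [[-0.971, -0.239, 0.001], [-0.239, 0.971, 0.0], [-0.001, 0.0, -1.0]]
contact_force: [0.2, 0.2, 0.2]
gripper_width: 0.006
finger_force: 0.0
```

Run:
```python
from h import *
a=snap("top");b=snap("side")
f=lambda i,r,c,n:cv2.resize(i[r:r+n,c:c+n],(400,400),interpolation=cv2.INTER_CUBIC)
cv2.imwrite("pics/c4.png",np.hstack([f(a,160,250,130),f(b,170,210,130)])[:,:,::-1])
s=robot.sense();print(s["clock"],s["position"],s["contact_force"],s["gripper_width"])
for c in("top","side"): print([(m["at"],round(m["p"],2)) for m in robot.mark_of("tread",c)])
```

```text
8.4 [0.44194644 0.11376456 0.0452918 ] [-0.5272099  -1.17802668  4.39937302] 0.0039390680292780336
[([216.8, 196.0], 0.71), ([244.8, 328.1], 0.65)]
[([271.8, 258.0], 0.5), ([318.1, 367.9], 0.35)]
```

View pics/c4.png

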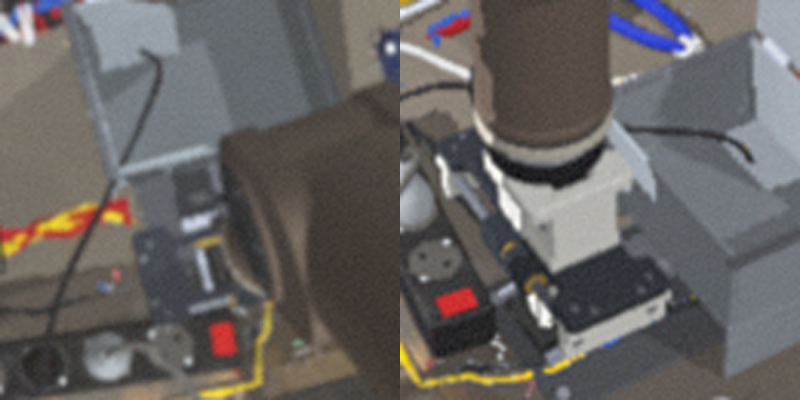

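The lid is up (open mouth visible at top (190,320)) and the contact force is back to 4.4 N. The earlier zero was the lid's momentum. I'll continue gently towards the stop.

>>> send_rows(
  travel=[
    [0,0,0.015],
    [0,0,0.015],
    [0,0,0],
    [0,0,0],
  ],
  rot=[
    [0,0,0],
    [0,0,0],
    [0,0,0],
    [0,0,0],
  ],
)

```text
clock: 9.0
position: [0.4415, 0.1136, 0.0433]
ee_rot: [[-0.971, -0.239, 0.0], [-0.239, 0.971, 0.0], [-0.0, 0.0, -1.0]]
contact_force: [0.5, -0.3, 2.6]
gripper_width: 0.003
finger_force: 1.2
```

>>> send_rows(
  travel=[
    [0,0,0.015],
    [0,0,0.015],
    [0,0,0],
  ],
  rot=[
    [0,0,0],
    [0,0,0],
    [0,0,0],
  ],
)

```text
clock: 9.38
position: [0.4416, 0.1136, 0.0416]
ee_rot: [[-0.971, -0.239, 0.0], [-0.239, 0.971, 0.0], [-0.0, 0.0, -1.0]]
contact_force: [0.6, 0.3, 5.4]
gripper_width: 0.004
finger_force: 2.1
```

>>> send_rows(
  travel=[
    [0,0,0.01],
    [0,0,0.01],
    [0,0,0],
  ],
  rot=[
    [0,0,0],
    [0,0,0],
    [0,0,0],
  ],
)

```text
clock: 9.75
position: [0.4416, 0.1136, 0.0408]
ee_rot: [[-0.971, -0.239, 0.001], [-0.239, 0.971, 0.0], [-0.001, 0.0, -1.0]]
contact_force: [-0.9, -1.2, 11.4]
gripper_width: 0.005
finger_force: 5.8
```

>>> send_rows(
  travel=[
    [0,0,0.01],
    [0,0,0],
    [0,0,0],
  ],
  rot=[
    [0,0,0],
    [0,0,0],
    [0,0,0],
  ],
)

```text
clock: 10.12
position: [0.4417, 0.1136, 0.0404]
ee_rot: [[-0.971, -0.239, 0.001], [-0.239, 0.971, 0.0], [-0.001, 0.0, -1.0]]
contact_force: [-1.8, -1.8, 16.7]
gripper_width: 0.009
finger_force: 8.2
```

>>> send_rows(
  travel=[
    [0,0,-0.013],
    [0,0.05,0],
    [0,0.05,0],
    [0,0.05,0],
    [0,0,0],
  ],
  rot=[
    [0,0,0],
    [0,0,0],
    [0,0,0],
    [0,0,0],
    [0,0,0],
  ],
)

```text
clock: 10.75
position: [0.4391, 0.1206, 0.0407]
ee_rot: [[-0.971, -0.237, -0.0], [-0.237, 0.971, -0.002], [0.001, -0.002, -1.0]]
contact_force: [-0.0, -5.9, 11.1]
gripper_width: 0.005
finger_force: 5.4
```

>>> send_rows(
  travel=[
    [0,0.05,0],
    [0,0.05,0],
    [0,0.05,0],
    [0,0,0],
  ],
  rot=[
    [0,0,0],
    [0,0,0],
    [0,0,0],
    [0,0,0],
  ],
)

```text
clock: 11.25
position: [0.4365, 0.1292, 0.0406]
ee_rot: [[-0.971, -0.237, -0.001], [-0.237, 0.971, -0.002], [0.002, -0.002, -1.0]]
contact_force: [-0.0, -5.8, 10.5]
gripper_width: 0.005
finger_force: 5.3
```

>>> send_rows(
  travel=[
    [0,0.05,0],
    [0,0.05,0],
    [0,0.05,0],
    [0,0,0],
  ],
  rot=[
    [0,0,0],
    [0,0,0],
    [0,0,0],
    [0,0,0],
  ],
)

```text
clock: 11.75
position: [0.4342, 0.1381, 0.0405]
ee_rot: [[-0.971, -0.238, -0.001], [-0.238, 0.971, -0.002], [0.002, -0.001, -1.0]]
contact_force: [-0.4, -6.0, 9.5]
gripper_width: 0.008
finger_force: 4.9
```

>>> send_rows(
  travel=[
    [0,0.03,0],
    [0,0.03,0],
    [0,0,0],
  ],
  rot=[
    [0,0,0],
    [0,0,0],
    [0,0,0],
  ],
)

```text
clock: 12.12
position: [0.4334, 0.1415, 0.0405]
ee_rot: [[-0.971, -0.237, -0.001], [-0.237, 0.971, -0.002], [0.002, -0.002, -1.0]]
contact_force: [-0.9, -5.4, 9.9]
gripper_width: 0.004
finger_force: 5.0
```

>>> send_rows(
  travel=[
    [0,0.04,0],
    [0,0.03,0],
    [0,0,0],
  ],
  rot=[
    [0,0,0],
    [0,0,0],
    [0,0,0],
  ],
)

```text
clock: 12.5
position: [0.4324, 0.1455, 0.0405]
ee_rot: [[-0.971, -0.237, -0.002], [-0.237, 0.971, -0.002], [0.002, -0.002, -1.0]]
contact_force: [-1.7, -5.9, 10.0]
gripper_width: 0.006
finger_force: 5.2
```

Run:
```python
from h import *
a=snap("top");b=snap("side")
f=lambda i,r,c,n:cv2.resize(i[r:r+n,c:c+n],(400,400),interpolation=cv2.INTER_CUBIC)
cv2.imwrite("pics/c5.png",np.hstack([f(a,190,280,80),f(b,220,210,80)])[:,:,::-1])
s=robot.sense();print(s["clock"],s["position"],s["contact_force"],s["gripper_width"])
```

```text
12.6 [0.43234857 0.14556316 0.04049137] [-0.79845595 -5.28377659  9.78274119] 0.00958919059051458
```

View pics/c5.png

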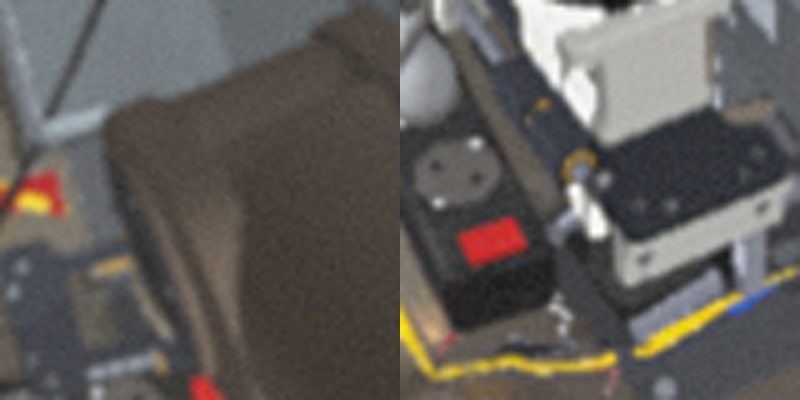

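Run:
```python
from h import *
B=np.array([-.239,.971])
for n,rc,z in(("rest -y lip",(140+395/3,200+203/3),.067),("rest +y",(140+333/3,200+158/3),.067),("now -y",(281,266),.033),("now +y",(264.4,243),.033)):
  p=onz("side",rc,z);print(n,p,p[:2]@B)
```

```text
rest -y lip [0.4531975  0.07889574 0.067     ] -0.031706434760958704
rest +y [0.43795066 0.14336587 0.067     ] 0.03453805171278429
now -y [0.45014112 0.08275707 0.033     ] -0.02722660915428607
now +y [0.41453083 0.1413823  0.033     ] 0.03820934180621588
```

Run:
```python
from h import *
B=np.array([-.239,.971])
b=snap("side");snap("top")
for c in("side","top"):
  for m in robot.mark_of("tread",c)[:3]: p=onz(c,m["at"],.03);print(c,"mark",m["at"],m["p"],p,p[:2]@B)
  for m in robot.regions_of("tread",c)[:3]:
    k=m["pixels"];r,cc=np.nonzero(k);p=onz(c,m["at"],.03);print(c,"reg",m["at"],m["p"],k.sum(),r.min(),r.max(),cc.min(),cc.max(),p[:2]@B)
s=robot.sense();P=s["position"]
for n,z in(("tip",.0295),("tcp",.0405)): print(n,proj("side",np.array([P[0],P[1],z])))
# expected lips if slide s
for sl in(0,.014,.028):
  for y in(-.029,.029):
    t=np.array([.443,.113])+B*(sl+y);print("slide",sl,y,proj("side",np.array([*t,.0325])),proj("top",np.array([*t,.0325])))
v=b[245:300,230:300];cv2.imwrite("pics/c6.png",cv2.resize(v,(763,600),interpolation=cv2.INTER_CUBIC)[:,:,::-1])
```

```text
side reg [278.1, 255.8] 0.69 269 263 287 242 272 -0.0072583630413144695
tip (np.float64(262.3225054560426), np.float64(250.51291643847532))
tcp (np.float64(259.00064528866403), np.float64(250.33067268422255))
slide 0 -0.029 (np.float64(280.4345768712082), np.float64(265.64370014008887)) (np.float64(241.6204849885743), np.float64(341.1566363497161))
slide 0 0.029 (np.float64(262.5252832441204), np.float64(252.6113221539627)) (np.float64(247.23744310300816), np.float64(319.46432019091907))
slide 0.014 -0.029 (np.float64(276.0133751181587), np.float64(262.4230014354473)) (np.float64(242.9748215958061), np.float64(335.93636550895565))
slide 0.014 0.029 (np.float64(258.3600013073765), np.float64(249.5855750682137)) (np.float64(248.59520509006376), np.float64(314.2041787055823))
slide 0.028 -0.029 (np.float64(271.6553403509698), np.float64(259.2505340193221)) (np.float64(244.3301964124264), np.float64(330.70567665809585))
slide 0.028 0.029 (np.float64(254.2542054695843), np.float64(246.6049749572271)) (np.float64(249.95344507225428), np.float64(308.93572376253815))
```

View pics/c6.png

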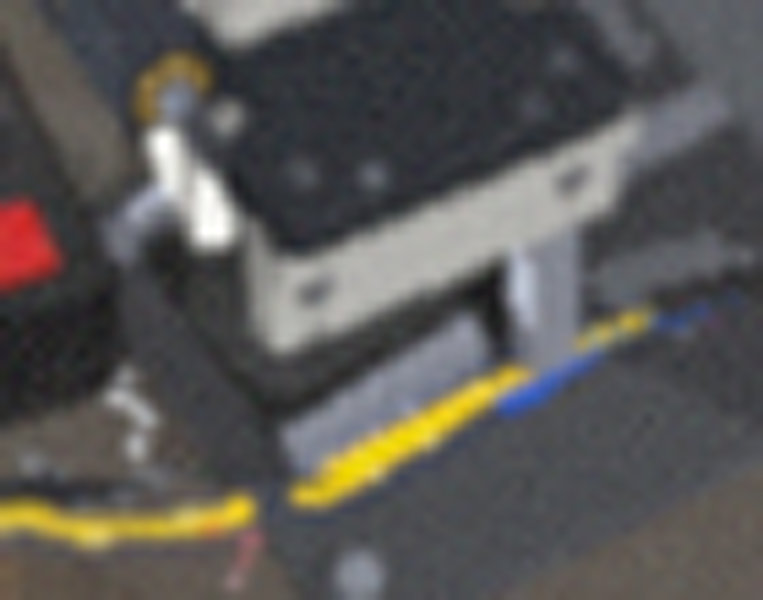

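Run:
```python
from h import *
for _ in range(3):
  s=robot.sense();print(np.round(s["contact_force"],2),np.round(s["wrist_torque"],3),s["gripper_width"],s["finger_force"]); robot.grab_frame("side")
P=np.array(s["position"]);B=np.array([-.239,.971]);A=np.array([.971,.239])
print("now finger corners at tip",[ (x,y,np.round(proj("side",np.array([*(P[:2]+A*x+B*y),.0295])),1)) for x in(-.0095,.0095) for y in(-.019,-.01,0,.01,.019)])
for Q,n in((np.array([.4417,.1137,.1134]),"c3"),(np.array([.4419,.1138,.0343]),"c4")):
  print(n,[(y,np.round(proj("side",np.array([*(Q[:2]+A*-.0095+B*y),Q[2]])),1)) for y in(-.019,-.01,0,.01,.019)])
```

```text
[-0.04 -6.13  9.16] [-1.244  0.203 -0.046] 0.006056548107973919 5.165233983570943
[-0.58 -5.57  9.38] [-1.254  0.237 -0.011] 0.00894041489452696 5.16501016143593
[-1.12 -5.4   9.28] [-1.288  0.198 -0.087] 0.00222499612911652 5.1645918512076605
now finger corners at tip [(-0.0095, -0.019, array([269.7, 250.8])), (-0.0095, -0.01, array([267. , 248.8])), (-0.0095, 0, array([264. , 246.7])), (-0.0095, 0.01, array([261. , 244.5])), (-0.0095, 0.019, array([258.3, 242.7])), (0.0095, -0.019, array([266.4, 258.5])), (0.0095, -0.01, array([263.7, 256.5])), (0.0095, 0, array([260.7, 254.3])), (0.0095, 0.01, array([257.7, 252.2])), (0.0095, 0.019, array([255.1, 250.2]))]
c3 [(-0.019, array([253.4, 257.7])), (-0.01, array([250.5, 255.6])), (0, array([247.4, 253.3])), (0.01, array([244.3, 250.9])), (0.019, array([241.5, 248.9]))]
c4 [(-0.019, array([278.3, 258.8])), (-0.01, array([275.5, 256.8])), (0, array([272.3, 254.5])), (0.01, array([269.3, 252.3])), (0.019, array([266.5, 250.3]))]
```

```bash
cat >> h.py <<'E'
def track(ref,cur,box):
    r0,r1,c0,c1=box;t=cv2.cvtColor(ref[r0:r1,c0:c1],7);g=cv2.cvtColor(cur,7)
    u=8;T=cv2.resize(t,None,fx=u,fy=u,interpolation=2);m=16
    G=cv2.resize(g[r0-m:r1+m,c0-m:c1+m],None,fx=u,fy=u,interpolation=2)
    R=cv2.matchTemplate(G,T,5);_,v,_,l=cv2.minMaxLoc(R);return round(l[1]/u-m,2),round(l[0]/u-m,2),round(v,2)
E
python3 - <<'E'
from h import *
im=snap("side");np.save("n0.npy",im)
rest=cv2.imread("pics/side.png")[:,:,::-1].copy()
print("rest->now lip",track(rest,im,(263,279,256,279)))
d=np.abs(im.astype(int)-rest).sum(2)[:,:]
print(robot.sense()["clock"])
E
```

```text
rest->now lip (-4.0, 0.12, 0.84)
13.1
```

>>> send_rows(
  travel=[
    [0,-0.05,0],
    [0,-0.05,0],
    [0,-0.05,0],
    [0,-0.05,0],
    [0,0,0],
  ],
  rot=[
    [0,0,0],
    [0,0,0],
    [0,0,0],
    [0,0,0],
    [0,0,0],
  ],
)

```text
clock: 13.72
position: [0.4347, 0.137, 0.0407]
ee_rot: [[-0.971, -0.241, -0.002], [-0.241, 0.971, 0.001], [0.001, 0.002, -1.0]]
contact_force: [-5.6, 5.7, 10.4]
gripper_width: 0.001
finger_force: 5.5
```

Run:
```python
from h import *
im=snap("side");np.save("n1.npy",im);a=np.load("n0.npy")
print("lip now->",track(a,im,(272,291,255,276)),"post",track(a,im,(265,280,275,286)))
d=np.abs(im.astype(int)-a).sum(2)
sub=d[255:295:2,235:285:2]
print("rows255.. cols235..");print("\n".join(" ".join(f"{v:3d}" for v in r) for r in sub))
s=robot.sense();print(s["clock"],s["contact_force"],s["wrist_torque"])
```

```text
lip now-> (0.38, 0.0, 0.58) post (0.5, 0.12, 0.7)
rows255.. cols235..
 17   9   2  32 115 134  74  60 199  11  13  14  19  22   7   5   3  31  11   8   6  19  54  33  15
  5   4   1  35 193 369  17  17  39 215   9   9   8   6  15   7   8  12  11  12  11   1   9  39 106
  0  43  13  10 147 475  31  19  68 157  19  37   9   9  13  22   6   8   8   8  10  48 167 270 336
 12  17   9   3   8 106 171 200  93  18   7  83  41  11 142  64  24   7   7  77 196 345 381 241 123
  7   8  10  57  22  78  99 165 142  18   3  17  71  57  11  50  54 120 250 358 358 335 219  37  21
  5  13   3  26  24  77  14 142 215  27  32  16   7  48  32 144 241 370 382 325 174  32  12  31 108
  6   5  10  16   6   8  43  32 446 128  53  13  55 185 317 389 380 295 180  20  20  16  94 120 282
 29  12   9   6  23  13  24 190 512  21  64 320 356 391 386 253  71  31  12 130 330  34  96 100  96
  7  14   8   5   5   7   4   7   7 246 122  91  56 161  48  12  22 149 278 427 391  18  19   4   3
 14  17  20   3   8   5  20  18  14 238 165  63  24  59  40 216 319 360 342 202 102   8   3   9   3
  5  11   7   7   5  10   4  4
[... 349 characters left out ...]
   7  18   7  12   8
  1   3   7   5   5   4   6  22  15  13   6  41  41   6  13  47  57   7  10   4   3  12  21  10   2
  4  19  17   5   3   1   6  23   9  12   7   6   5  14  12  23  18   2   3   4  11   7   2   8   5
  7   7   6  12   4   4   4  27   8  18  19  24  21  21  17   9  18   5   7   6  15  11   4  16   5
  8  12   6   6   5   1   6   3   8   6   4  13  11  13   5  16   4   6   9   5   6   6  17  12   4
  0   4  13   8   4   8   7  10   4  16  13   4   7  13  12   4   4   5  16  11  14   5   4  12  23
  2   3   2   6  12   5  10   7  12   8   5   4   7   6   1   5  15  15  20   7   9  17   6  17   4
13.775 [-4.48625728  5.15579876  9.72148777] [1.32583455 1.00123417 0.08959972]
```

The pedal isn't following. Pressed at 10 N against the rubber stop, the fingers just slip on the plate. I'll lighten to just off the stop, then drag.

>>> send_rows(
  travel=[
    [0,0,-0.01],
    [0,0,-0.008],
    [0,0.03,0],
    [0,0.03,0],
    [0,0.03,0],
    [0,0,0],
  ],
  rot=[
    [0,0,0],
    [0,0,0],
    [0,0,0],
    [0,0,0],
    [0,0,0],
    [0,0,0],
  ],
)

```text
clock: 14.52
position: [0.4343, 0.1406, 0.0415]
ee_rot: [[-0.971, -0.239, -0.001], [-0.239, 0.971, -0.001], [0.001, -0.0, -1.0]]
contact_force: [-2.0, -2.7, 3.5]
gripper_width: 0.007
finger_force: 2.3
```

Run:
```python
from h import *
im=snap("side");np.save("n2.npy",im);a=np.load("n0.npy");b=np.load("n1.npy")
for n,r in(("n0",a),("n1",b)):
  print(n,"lip low part",track(r,im,(276,291,252,272)),"+y lip",track(r,im,(260,271,236,246)))
s=robot.sense();print(s["clock"],s["contact_force"],s["wrist_torque"],s["position"])
```

```text
n0 lip low part (0.12, 0.0, 0.91) +y lip (-0.5, 0.25, 0.96)
n1 lip low part (-0.25, -0.12, 0.89) +y lip (-0.12, -0.12, 0.99)
14.575 [-1.28516758 -2.58382079  4.38731287] [-0.64302779  0.40033144 -0.0331885 ] [0.43435296 0.14061328 0.04147091]
```

Run:
```python
from h import *
rest=cv2.imread("pics/side.png");now=np.load("n2.npy")[:,:,::-1].copy();top=snap("top")[:,:,::-1].copy()
print(robot.sense()["position"])
A=np.array([.971,.239]);B=np.array([-.239,.971]);k=6
def pan(im,r,c,w=None,cam="side"):
  x=cv2.resize(im[r:r+50,c:c+67],(402,300),interpolation=2)
  for sl,z,col in w or []:
    t0=np.array([.4435,.1125])
    for zz in(z+.006,z-.008):
      P=[proj(cam,np.array([*(t0+A*a+B*(sl+b)),zz])) for a,b in((-.022,-.031),(.022,-.031),(.022,.031),(-.022,.031))]
      cv2.polylines(x,[np.array([[(p[1]-c)*k,(p[0]-r)*k] for p in P]).astype(int)],True,col,1)
  return x
R=(0,0,255);G=(0,255,0)
g=np.vstack([np.hstack([pan(rest,245,228,[(0,.064,G)]),pan(now,245,228)]),np.hstack([pan(now,245,228,[(0,.0295,G),(.02,.0295,R)]),pan(top,220,295,[(0,.0295,G),(.02,.0295,R)],"top")])])
cv2.imwrite("pics/c7.png",g[:,:800])
```

```text
[0.43432307 0.14062742 0.04148348]
```

View pics/c7.png

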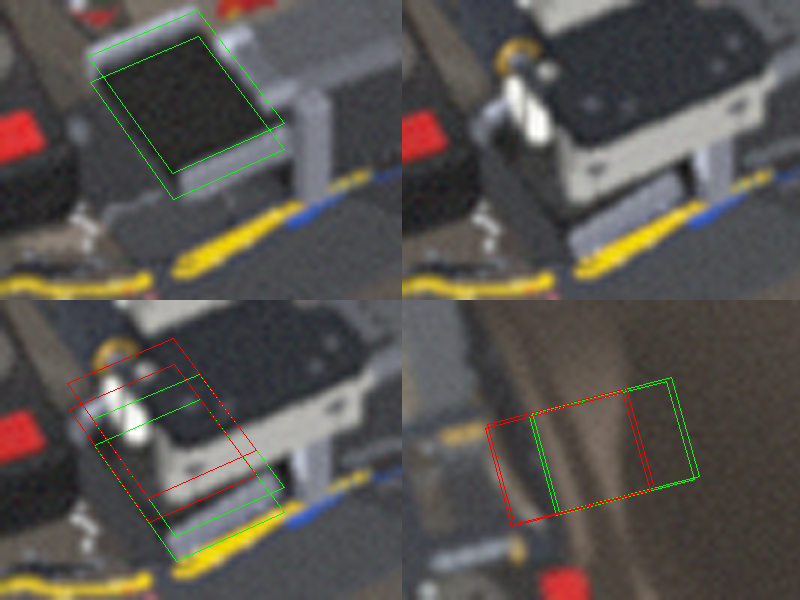

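>>> send_rows(
  travel=[
    [0,-0.05,0],
    [0,-0.05,0],
    [0,-0.05,0],
    [0,-0.05,0],
    [0,-0.05,0],
    [0,0,0],
  ],
  rot=[
    [0,0,0],
    [0,0,0],
    [0,0,0],
    [0,0,0],
    [0,0,0],
    [0,0,0],
  ],
)

```text
clock: 15.38
position: [0.4388, 0.1261, 0.0417]
ee_rot: [[-0.971, -0.238, 0.001], [-0.238, 0.971, 0.0], [-0.001, -0.0, -1.0]]
contact_force: [-0.8, 1.3, 4.2]
gripper_width: 0.006
finger_force: 2.1
```

Run:
```python
from h import *
im=snap("side");np.save("n3.npy",im)
s=robot.sense();print(s["clock"],s["contact_force"],s["wrist_torque"],s["position"])
a=np.load("n2.npy")
print("lip",track(a,im,(279,291,252,272)),"+y lip",track(a,im,(260,271,236,246)))
d=np.abs(im.astype(int)-a).sum(2)
print("\n".join(" ".join(f"{v:3d}" for v in r) for r in d[255:295:2,235:285:2]))
```

```text
15.425 [-0.55243961  1.14737657  4.74392741] [ 0.31714532 -0.0243742  -0.0211903 ] [0.43878835 0.12616134 0.04171592]
lip (0.25, 0.12, 0.82) +y lip (1.88, 0.62, 0.9)
  6   6  16  30  80 165 168 106 145  90  60 117  37   5   8  10   9   7   6   8   6  10  44  50   4
 10   9   3   7  30 153 155  68 134  71  28  16   6   3   5  12   9  21   6   5   9  10   4   9  12
 16  14  14  52  72 384 462  85  23  79  12  14  22  14   9   5   6  15   8   7  21  11   5  12 121
  9   6  29  25  95 395 510 261   8  63 190 225  99  15  18  29  10  16   8   8  13  34 162 291 297
  1   5   4 131 271 159 331  31  55  65  61  67  64  12  12  69  10  11  15  35 220 342 359 367 182
  6  18  13  62 187 245 171 138  82 255  57  20  11  10  18  14   9 112 218 346 376 360 354 386 350
  6  13   6  10 150  90  19 332 132 357  47  18   7  23 108 111 295 281 331 367 353 368 328 164 131
 11   9  14  11  75   6  10  54 291 491 327  85  67 163 315 381 370 347 357 409 311 160  49 117 271
 19  18  10  13  12   4  12   5  93 501 335 196 304 372 382 358 377 369 234  12 281  25 107 118 285
  6  16  22   1  17   3   8   5  1
[... 365 characters left out ...]

 19  22   4   5  10   8  13   7   4  17   7  25  89 121  90  99  50  95 124  58  11   4  12   7   7
 46  55  67  15   4  21  11   6   1   5  40 279 167  86  47  54 149 201  13   2   3   8   4  13  11
 24   7  13   7   8   2   7   3   8  12  90 123  33  17 155 214  63  15   5  12   9   9  18   7   8
  4   9   3  11   0  12  19  14   6   5  12  72  82 274  92  12   8   4  10   4   5   8  10   8  10
 10   8  13   5  14  18  38  13   9  56  21  30 128  38  13   4   4  12   8  15  12  15  10  12   7
  5   2  14   6  11   2   5   6  11   7   6   5  14   8  10   7   7   8  19   8   9   6   5   9  17
  8   2  16   6   6   4   4  12   8  10   6   9  17   8  12  20   6   8   5  11   7   2  12   7  17
```

>>> send_rows(
  travel=[
    [0,-0.05,0],
    [0,-0.05,0],
    [0,-0.05,0],
    [0,-0.05,0],
    [0,0,0],
  ],
  rot=[
    [0,0,0],
    [0,0,0],
    [0,0,0],
    [0,0,0],
    [0,0,0],
  ],
)

```text
clock: 16.05
position: [0.441, 0.1142, 0.0415]
ee_rot: [[-0.971, -0.238, -0.0], [-0.238, 0.971, -0.0], [0.0, -0.0, -1.0]]
contact_force: [-2.1, 0.6, 5.1]
gripper_width: 0.006
finger_force: 2.1
```

Run:
```python
from h import *
im=snap("side");np.save("n4.npy",im)
s=robot.sense();print(s["clock"],s["contact_force"],s["wrist_torque"],s["position"])
a=np.load("n3.npy")
print("lip",track(a,im,(279,291,252,272)),"+y lip",track(a,im,(262,273,236,246)))
g=cv2.cvtColor(im,7)
print("rows 258.. cols 234..");print("\n".join(f"{258+i}: "+" ".join(f"{v:3d}" for v in r) for i,r in enumerate(g[258:296:1,234:276:2])))
```

```text
16.1 [-0.96102579  0.67718657  4.0860603 ] [0.1863825  0.22577975 0.00454419] [0.44100398 0.11423189 0.04153051]
lip (0.0, 0.62, 0.87) +y lip (0.38, 0.25, 0.98)
rows 258.. cols 234..
258:  65  86  98  96  87  69  41  47  47  43  34  41 123 143 116  68  54  52  56  56  54
259:  53  87 102 101  95  73  42  42  44  49  50  43  79  96  66  46  47  52  50  50  48
260:  54  79 103 102  95  64  42  40  40  63  82  65  51  57  49  51  56  51  52  53  52
261:  51  67  97 100  83  62  47  40  43  92 104  94  37  50  49  54  52  49  58  52  50
262:  64  52  83  74  67  65  61  37  63 109  90 105  42  44  49  46  54  52  48  51  54
263:  54  48  67  62  57  84 126  37  77  99  74  81  53  53  53  49  53  49  50  53  54
264:  55  54  56  71  78 144 161  48  86  88  74  72 101  73  50  52  46  53  51  54  52
265:  61  59  49 101 112 179 136  60  79  90  67  76 128  98  51  53  54  53  53  54  54
266:  74  52  50 109 117 140 103  55  66 131  92  76 122 100  50  52  47  47  54  49  56
267:  86  50  48 105 104 106  73  58  79 229 131  69  90  76  50  56  55  50  50  53  57
268:  90  47  44  84  93  8
[... 1764 characters left out ...]
4  66  71  99 110  81  74  58  63  60  64 121 140 148 173  80  77  80  78  76
289:  51  60  48  68  79 104  76  72  64  68  59  91 143 156 150 112  75  76  76  81  75
290:  60  50  61  84  87  87  83  82  97 125  65 111 172 140 104  71  78  75  78  78  78
291: 111  84  96  93  98  92 124 133 150 187  73  88 120  96  76  77  79  80  78  82  78
292: 172 137 140 130 133 140 181 189 191 165  69  83  73  75  79  82  77  76  80  78  82
293: 161 178 189 170 164 176 177 163 147 117  80  77  77  75  72  79  77  74  80  74  82
294: 112 131 182 138 119 124 116 105  97 113  87  73  79  79  78  76  80  79  79  77  81
295:  84  90 111  99  87  85  86  85  86 111  84  80  79  73 102  93  77  79  81  80  84
```

>>> send_rows(
  travel=[
    [0,0,0],
    [0,0,0],
    [0,0,0],
  ],
  rot=[
    [0,0,0],
    [0,0,0],
    [0,0,0],
  ],
  hand=0.85,
  squeeze=5,
)

```text
clock: 16.48
position: [0.4411, 0.1145, 0.0416]
ee_rot: [[-0.971, -0.239, -0.0], [-0.239, 0.971, -0.0], [0.0, -0.0, -1.0]]
contact_force: [-1.1, -1.1, 4.7]
gripper_width: 0.152
finger_force: 2.1
```

>>> send_rows(
  travel=[
    [0,0,0],
    [0,0,0],
  ],
  rot=[
    [0,0,0],
    [0,0,0],
  ],
  hand=0.75,
)

```text
clock: 16.73
position: [0.4411, 0.1147, 0.0416]
ee_rot: [[-0.971, -0.239, 0.0], [-0.239, 0.971, -0.0], [-0.0, -0.0, -1.0]]
contact_force: [-0.8, -1.3, 4.4]
gripper_width: 0.245
finger_force: 2.1
```

>>> send_rows(
  travel=[
    [0,0,0],
    [0,0,0],
  ],
  rot=[
    [0,0,0],
    [0,0,0],
  ],
  hand=0.67,
)

```text
clock: 16.98
position: [0.4411, 0.1147, 0.0416]
ee_rot: [[-0.971, -0.239, 0.0], [-0.239, 0.971, 0.0], [-0.0, 0.0, -1.0]]
contact_force: [-1.1, -0.4, 4.4]
gripper_width: 0.325
finger_force: 2.1
```

>>> send_rows(
  travel=[
    [0,0,0],
    [0,0,0],
  ],
  rot=[
    [0,0,0],
    [0,0,0],
  ],
  hand=0.6,
)

```text
clock: 17.23
position: [0.4411, 0.1147, 0.0416]
ee_rot: [[-0.971, -0.239, 0.0], [-0.239, 0.971, 0.0], [-0.0, 0.0, -1.0]]
contact_force: [-1.4, -0.9, 4.1]
gripper_width: 0.397
finger_force: 2.1
```

>>> send_rows(
  travel=[
    [0,0,0],
    [0,0,0],
  ],
  rot=[
    [0,0,0],
    [0,0,0],
  ],
  hand=0.54,
)

```text
clock: 17.48
position: [0.441, 0.1151, 0.0416]
ee_rot: [[-0.971, -0.239, -0.0], [-0.239, 0.971, 0.0], [-0.0, 0.0, -1.0]]
contact_force: [-1.1, 2.1, 3.9]
gripper_width: 0.459
finger_force: 3.1
```

>>> send_rows(
  travel=[
    [0,0,0],
    [0,0,0],
  ],
  rot=[
    [0,0,0],
    [0,0,0],
  ],
  hand=0.49,
)

```text
clock: 17.73
position: [0.4411, 0.1151, 0.0416]
ee_rot: [[-0.971, -0.239, 0.0], [-0.239, 0.971, 0.0], [-0.0, 0.0, -1.0]]
contact_force: [-1.5, 2.1, 4.8]
gripper_width: 0.486
finger_force: 4.9
```

Opening found both lips: the fingertips are only about 5 mm thick, so the closed fingers had lots of play. They now span the plate snugly between the lips. I'll slide to +y with light pressure.

>>> send_rows(
  travel=[
    [0,0.05,0],
    [0,0.05,0],
    [0,0.05,0],
    [0,0,0],
  ],
  rot=[
    [0,0,0],
    [0,0,0],
    [0,0,0],
    [0,0,0],
  ],
)

```text
clock: 18.23
position: [0.4391, 0.1227, 0.0416]
ee_rot: [[-0.971, -0.238, 0.0], [-0.238, 0.971, -0.001], [0.0, -0.001, -1.0]]
contact_force: [-1.1, -2.2, 6.3]
gripper_width: 0.49
finger_force: 5.7
```

>>> send_rows(
  travel=[
    [0,0.05,0],
    [0,0.05,0],
    [0,0.05,0],
    [0,0,0],
  ],
  rot=[
    [0,0,0],
    [0,0,0],
    [0,0,0],
    [0,0,0],
  ],
)

```text
clock: 18.73
position: [0.4368, 0.1314, 0.0416]
ee_rot: [[-0.971, -0.238, -0.0], [-0.238, 0.971, -0.001], [0.0, -0.001, -1.0]]
contact_force: [-1.3, -2.4, 5.8]
gripper_width: 0.497
finger_force: 5.8
```

>>> send_rows(
  travel=[
    [0,0.04,0],
    [0,0.04,0],
    [0,0.04,0],
    [0,0,0],
  ],
  rot=[
    [0,0,0],
    [0,0,0],
    [0,0,0],
    [0,0,0],
  ],
)

```text
clock: 19.23
position: [0.435, 0.1381, 0.0415]
ee_rot: [[-0.971, -0.237, -0.0], [-0.237, 0.971, -0.001], [0.001, -0.001, -1.0]]
contact_force: [0.0, -3.1, 6.3]
gripper_width: 0.495
finger_force: 5.9
```

>>> send_rows(
  travel=[
    [0,0.025,0],
    [0,0.02,0],
    [0,0,0],
  ],
  rot=[
    [0,0,0],
    [0,0,0],
    [0,0,0],
  ],
)

```text
clock: 19.6
position: [0.4345, 0.1405, 0.0416]
ee_rot: [[-0.971, -0.237, -0.0], [-0.237, 0.971, -0.001], [0.001, -0.001, -1.0]]
contact_force: [-1.0, -3.2, 6.3]
gripper_width: 0.493
finger_force: 6.0
```

>>> send_rows(
  travel=[
    [0,0,-0.02],
    [0,0,-0.02],
    [0,0,-0.02],
    [0,0,-0.02],
    [0,0,-0.02],
    [0,0,0],
  ],
  rot=[
    [0,0,0],
    [0,0,0],
    [0,0,0],
    [0,0,0],
    [0,0,0],
    [0,0,0],
  ],
)

```text
clock: 20.35
position: [0.4343, 0.1418, 0.0476]
ee_rot: [[-0.971, -0.239, -0.0], [-0.239, 0.971, -0.0], [0.0, 0.0, -1.0]]
contact_force: [-1.4, -1.4, 2.9]
gripper_width: 0.504
finger_force: 4.4
```

>>> send_rows(
  travel=[
    [0,0,-0.02],
    [0,0,-0.02],
    [0,0,-0.02],
    [0,0,0],
  ],
  rot=[
    [0,0,0],
    [0,0,0],
    [0,0,0],
    [0,0,0],
  ],
)

```text
clock: 20.85
position: [0.4347, 0.142, 0.0513]
ee_rot: [[-0.971, -0.239, 0.001], [-0.239, 0.971, 0.0], [-0.001, 0.0, -1.0]]
contact_force: [-0.5, -0.2, -0.2]
gripper_width: 0.512
finger_force: 0.0
```

Parked: contact force is zero while 10 mm above the stop. I'll draw the fingers in from the lips, rise, and go to the capacitor.

>>> send_rows(
  travel=[
    [0,0,0],
    [0,0,-0.1],
    [0,0,-0.4],
    [0,0,-0.5],
    [0,0,-0.5],
    [0,0,-0.5],
  ],
  rot=[
    [0,0,0],
    [0,0,0],
    [0,0,0],
    [0,0,0],
    [0,0,0],
    [0,0,0],
  ],
  hand=0.62,
)

```text
clock: 21.6
position: [0.4343, 0.1417, 0.1726]
ee_rot: [[-0.971, -0.239, 0.0], [-0.239, 0.971, 0.0], [-0.0, 0.0, -1.0]]
contact_force: [0.5, 0.2, -0.6]
gripper_width: 0.378
finger_force: 0.0
```

>>> send_rows(
  travel=[
    [-0.35,0.59,0],
    [-0.35,0.59,0],
    [-0.35,0.59,0],
    [-0.35,0.59,0],
    [-0.35,0.59,0],
    [-0.35,0.59,0],
    [-0.35,0.59,0],
    [-0.35,0.59,0],
    [0,0,0],
  ],
  rot=[
    [0,0,0],
    [0,0,0],
    [0,0,0],
    [0,0,0],
    [0,0,0],
    [0,0,0],
    [0,0,0],
    [0,0,0],
    [0,0,0],
  ],
  hand=0,
)

```text
clock: 22.72
position: [0.5289, 0.4604, 0.1707]
ee_rot: [[-0.97, -0.242, -0.001], [-0.242, 0.97, 0.001], [0.0, 0.002, -1.0]]
contact_force: [0.9, -0.1, 0.6]
gripper_width: 1.0
finger_force: 0.0
```

Run:
```python
from h import *
np.set_printoptions(precision=4,suppress=True)
snap("top");snap("side")
A=np.array([.971,.239]);B=np.array([-.239,.971])
for c in("top","side"):
  for m in robot.mark_of("tread",c)[:2]: p=onz(c,m["at"],.037);print(c,"tread",m["at"],m["p"],p[:2]@A,p[:2]@B)
  for m in robot.mark_of("lid_edge",c)[:2]: print(c,"lid",m["at"],m["p"])
  for m in robot.mark_of("capacitor_mid",c)[:2]: print(c,"cap",m["at"],m["p"],onz(c,m["at"],.025))
  for m in robot.regions_of("pliers",c)[:1]:
    r,cc=np.nonzero(m["pixels"]);print("pliers",m["p"],[onz(c,(r[i],cc[i]),.01)[:2] for i in(cc.argmin(),cc.argmax(),r.argmax(),r.argmin())])
s=robot.sense();print(s["clock"],s["position"],s["contact_force"])
```

```text
top tread [247.9, 317.4] 0.96 0.4565586068432144 0.03894034079583093
top tread [231.6, 314.6] 0.24 0.49881768260032217 0.03484299110447192
top lid [138.4, 316.5] 0.73
pliers 0.53 [array([0.6374, 0.4126]), array([0.6591, 0.3389]), array([0.6007, 0.4036]), array([0.662 , 0.3417])]
side tread [263.7, 253.1] 0.91 0.4547458894115798 0.025834771945421026
side lid [153.1, 348.5] 0.89
side cap [171.4, 260.7] 0.71 [0.5371 0.4473 0.025 ]
side cap [181.8, 297.5] 0.6 [0.6167 0.3797 0.025 ]
pliers 0.65 [array([0.395 , 0.5655]), array([0.4392, 0.5474]), array([0.4011, 0.509 ]), array([0.4143, 0.5785])]
23.225 [0.53   0.4565 0.1715] [-0.1743  0.0436 -0.0242]
```

The tread is still down and shifted about +30 mm in y, with the lid up. I'll take the capacitor.

>>> send_rows(
  travel=[
    [-0.03,-0.07,0.4],
    [0,0,0.5],
    [0,0,0.5],
    [0,0,0.4],
    [0,0,0.4],
    [0,0,0.17],
    [0,0,0],
  ],
  rot=[
    [0,0,0],
    [0,0,0],
    [0,0,0],
    [0,0,0],
    [0,0,0],
    [0,0,0],
    [0,0,0],
  ],
)

```text
clock: 24.1
position: [0.5325, 0.453, 0.0287]
ee_rot: [[-0.971, -0.239, -0.001], [-0.239, 0.971, -0.001], [0.001, -0.0, -1.0]]
contact_force: [0.3, -0.3, 0.0]
gripper_width: 1.0
finger_force: 0.0
```

>>> send_rows(
  travel=[
    [0,0,0],
    [0,0,0],
    [0,0,0],
    [0,0,0],
    [0,0,0],
    [0,0,0],
  ],
  rot=[
    [0,0,0],
    [0,0,0],
    [0,0,0],
    [0,0,0],
    [0,0,0],
    [0,0,0],
  ],
  hand=1,
  squeeze=12,
)

```text
clock: 24.85
position: [0.5327, 0.4536, 0.0291]
ee_rot: [[-0.971, -0.239, 0.0], [-0.239, 0.971, 0.0], [-0.0, 0.0, -1.0]]
contact_force: [-1.1, 1.2, 0.9]
gripper_width: 0.435
finger_force: 12.0
```

Opening 40 mm confirms the larger can is gripped. Lift and carry it in.

>>> send_rows(
  travel=[
    [0,0,-0.3],
    [0,0,-0.6],
    [0,0,-0.7],
    [0,0,-0.7],
    [0,0,-0.5],
    [0,0,0],
  ],
  rot=[
    [0,0,0],
    [0,0,0],
    [0,0,0],
    [0,0,0],
    [0,0,0],
    [0,0,0],
  ],
)

```text
clock: 25.6
position: [0.534, 0.4542, 0.2013]
ee_rot: [[-0.971, -0.239, 0.005], [-0.239, 0.971, 0.004], [-0.005, 0.003, -1.0]]
contact_force: [-0.2, 1.0, 0.2]
gripper_width: 0.43
finger_force: 12.0
```

>>> send_rows(
  travel=[
    [0.1,-0.64,0],
    [0.1,-0.64,0],
    [0.1,-0.64,0],
    [0.1,-0.64,0],
    [0.1,-0.64,0],
    [0.1,-0.64,0],
    [0.1,-0.64,0],
    [0.1,-0.64,0],
    [0,0,0],
    [0,0,0],
  ],
  rot=[
    [0,0,0],
    [0,0,0],
    [0,0,0],
    [0,0,0],
    [0,0,0],
    [0,0,0],
    [0,0,0],
    [0,0,0],
    [0,0,0],
    [0,0,0],
  ],
)

```text
clock: 26.85
position: [0.559, 0.1439, 0.1968]
ee_rot: [[-0.971, -0.239, -0.001], [-0.239, 0.971, 0.0], [0.001, 0.001, -1.0]]
contact_force: [-0.2, 1.2, -0.8]
gripper_width: 0.435
finger_force: 12.0
```

Run:
```python
from h import *
snap("top");snap("side");A=np.array([.971,.239]);B=np.array([-.239,.971]);O=np.array([.593,.150])
s=robot.sense();P=s["position"];print(s["clock"],P,(P[:2]-O)@A,(P[:2]-O)@B,s["gripper_width"],s["contact_force"])
for c in("top","side"):
  for q,z in(("bin_mouth",.125),("capacitor_mid",.17),("lid_edge",.26)):
    for m in robot.mark_of(q,c)[:2]: p=onz(c,m["at"],z)[:2]-O;print(c,q,m["at"],round(m["p"],2),p@A,p@B)
```

```text
26.95 [0.55904918 0.14488254 0.19680277] -0.034189324904874266 0.003145188986351055 0.43401924053808505 [ 0.39357394 -0.08279598 -0.93933859]
top capacitor_mid [188.5, 321.5] 0.56 -0.03542905972921854 0.005259961388150005
top capacitor_mid [213.3, 369.9] 0.5 -0.11785422909882094 -0.08526972296123933
top lid_edge [141.5, 317.3] 0.56 0.045202418817130816 0.0014198956308099971
side bin_mouth [215.7, 319.7] 0.9 -0.0039964006199688165 0.00040921276100615365
side capacitor_mid [307.6, 314.5] 0.63 -0.16449144427276413 -0.22191259014156867
side capacitor_mid [196.7, 310.5] 0.58 -0.016787596864921827 0.020116398937638592
side lid_edge [321.0, 367.6] 0.71 -0.14984890576472698 -0.3359914677010755
side lid_edge [154.0, 348.1] 0.61 0.06164474615522733 0.0078845779624334
```

Well placed: local (-34, 3) mm, lid edge at about +45 to +60 mm. Lower and release.

>>> send_rows(
  travel=[
    [0,0,0.4],
    [0,0,0.4],
    [0,0,0.4],
    [0,0,0.4],
    [0,0,0.12],
    [0,0,0],
  ],
  rot=[
    [0,0,0],
    [0,0,0],
    [0,0,0],
    [0,0,0],
    [0,0,0],
    [0,0,0],
  ],
)

```text
clock: 28.0
position: [0.5594, 0.1436, 0.0938]
ee_rot: [[-0.971, -0.239, -0.0], [-0.239, 0.971, -0.0], [0.0, -0.0, -1.0]]
contact_force: [-0.2, -1.3, -0.2]
gripper_width: 0.432
finger_force: 12.0
```

>>> send_rows(
  travel=[
    [0,0,0],
    [0,0,0],
    [0,0,0],
  ],
  rot=[
    [0,0,0],
    [0,0,0],
    [0,0,0],
  ],
  hand=0.3,
)

```text
clock: 28.38
position: [0.5597, 0.1436, 0.0944]
ee_rot: [[-0.971, -0.239, 0.001], [-0.239, 0.971, 0.0], [-0.001, 0.0, -1.0]]
contact_force: [-0.2, -0.3, 0.1]
gripper_width: 0.682
finger_force: 0.0
```

>>> send_rows(
  travel=[
    [0,0,-0.3],
    [0,0,-0.5],
    [0,0,-0.6],
    [0,0,-0.6],
    [0,0,-0.3],
    [0,0,0],
  ],
  rot=[
    [0,0,0],
    [0,0,0],
    [0,0,0],
    [0,0,0],
    [0,0,0],
    [0,0,0],
  ],
)

```text
clock: 29.12
position: [0.5603, 0.1437, 0.2333]
ee_rot: [[-0.971, -0.239, 0.003], [-0.239, 0.971, 0.001], [-0.003, 0.0, -1.0]]
contact_force: [0.0, -0.1, -0.4]
gripper_width: 0.703
finger_force: 0.0
```

>>> send_rows(
  travel=[
    [0.41,0.09,0],
    [0.41,0.1,0],
    [0.41,0.1,0],
    [0.41,0.1,0],
    [0.41,0.09,0],
    [0,0,0],
    [0,0,0],
  ],
  rot=[
    [0,0,0],
    [0,0,0],
    [0,0,0],
    [0,0,0],
    [0,0,0],
    [0,0,0],
    [0,0,0],
  ],
  hand=0.58,
)

```text
clock: 30.0
position: [0.4335, 0.142, 0.2314]
ee_rot: [[-0.971, -0.239, -0.0], [-0.239, 0.971, -0.0], [0.0, -0.0, -1.0]]
contact_force: [0.8, -0.1, 0.3]
gripper_width: 0.419
finger_force: 0.0
```

Run:
```python
from h import *
im=snap("top");snap("side");A=np.array([.971,.239]);B=np.array([-.239,.971]);O=np.array([.593,.150])
s=robot.sense();P=s["position"];print(s["clock"],P,s["gripper_width"])
for c in("top","side"):
  for q,z in(("tread",.037),("capacitor_mid",.08)):
    for m in robot.mark_of(q,c)[:3]: p=onz(c,m["at"],z)[:2]-O;print(c,q,m["at"],round(m["p"],2),p@A,p@B)
v,u=proj("top",np.array([*(O-.034*A),.105]));v,u=int(v),int(u);print(v,u,im[v-12:v+13:3,u-12:u+13:3].min(2))
```

```text
30.1 [0.43378199 0.14203257 0.23148067] 0.419443181496539
top tread [247.6, 316.9] 0.54 -0.154036332482919 0.03605306578818273
top capacitor_mid [229.0, 322.8] 0.66 -0.11615047402449177 0.014689159402394602
side tread [264.5, 251.4] 0.97 -0.16118004066506408 0.021750502122372426
side capacitor_mid [308.9, 311.8] 0.72 -0.1308973985396032 -0.16871408273773894
side capacitor_mid [237.7, 309.6] 0.71 -0.032829704793600874 -0.00795429350694975
193 320 [[117 123 120  96  63  63  64  65  65]
 [121 105  66  62  68  66  69  68  68]
 [115  82  66  57  61  66  68  67  76]
 [120  81  58  63  67  66  69  69  78]
 [120  88  61  57  72  74  71  77  71]
 [113  70  58  64  67  74  77  80  79]
 [ 96  55  56  61  64  68  77  76  78]
 [ 96  79  48  60  58  74  66  74  80]
 [ 96  97  58  55  51  67  71  67  78]]
```

Side network sees the capacitor in the bin at local (-33, -8). Down to the pedal.

>>> send_rows(
  travel=[
    [0,0,0.5],
    [0,0,0.6],
    [0,0,0.6],
    [0,0,0.6],
    [0,0,0.4],
    [0,0,0],
    [0,0,0],
  ],
  rot=[
    [0,0,0],
    [0,0,0],
    [0,0,0],
    [0,0,0],
    [0,0,0],
    [0,0,0],
    [0,0,0],
  ],
  squeeze=5,
)

```text
clock: 31.18
position: [0.4337, 0.1423, 0.0705]
ee_rot: [[-0.971, -0.239, 0.001], [-0.239, 0.971, 0.0], [-0.001, 0.0, -1.0]]
contact_force: [0.4, 1.1, 1.0]
gripper_width: 0.421
finger_force: 0.0
```

>>> send_rows(
  travel=[
    [0,0,0.07],
    [0,0,0.07],
    [0,0,0.05],
    [0,0,0],
  ],
  rot=[
    [0,0,0],
    [0,0,0],
    [0,0,0],
    [0,0,0],
  ],
)

```text
clock: 31.68
position: [0.433, 0.142, 0.0582]
ee_rot: [[-0.971, -0.239, -0.0], [-0.239, 0.971, -0.0], [0.0, -0.0, -1.0]]
contact_force: [0.1, 0.1, 0.5]
gripper_width: 0.421
finger_force: 0.0
```

>>> send_rows(
  travel=[
    [0,0,0.04],
    [0,0,0.04],
    [0,0,0.04],
    [0,0,0],
  ],
  rot=[
    [0,0,0],
    [0,0,0],
    [0,0,0],
    [0,0,0],
  ],
)

```text
clock: 32.17
position: [0.433, 0.1421, 0.051]
ee_rot: [[-0.971, -0.239, -0.0], [-0.239, 0.971, -0.0], [0.0, -0.0, -1.0]]
contact_force: [0.2, 0.7, 0.5]
gripper_width: 0.42
finger_force: 0.0
```

>>> send_rows(
  travel=[
    [0,0,0.03],
    [0,0,0.03],
    [0,0,0],
  ],
  rot=[
    [0,0,0],
    [0,0,0],
    [0,0,0],
  ],
)

```text
clock: 32.55
position: [0.4332, 0.1421, 0.0475]
ee_rot: [[-0.971, -0.239, 0.0], [-0.239, 0.971, 0.0], [-0.0, 0.0, -1.0]]
contact_force: [0.1, -0.3, 0.1]
gripper_width: 0.42
finger_force: 0.1
```

>>> send_rows(
  travel=[
    [0,0,0.025],
    [0,0,0.025],
    [0,0,0.02],
    [0,0,0],
  ],
  rot=[
    [0,0,0],
    [0,0,0],
    [0,0,0],
    [0,0,0],
  ],
)

```text
clock: 33.05
position: [0.4332, 0.1421, 0.0433]
ee_rot: [[-0.971, -0.239, 0.0], [-0.239, 0.971, -0.0], [-0.0, -0.0, -1.0]]
contact_force: [0.1, -0.4, 1.7]
gripper_width: 0.42
finger_force: 0.9
```

>>> send_rows(
  travel=[
    [0,0,0.015],
    [0,0,0.012],
    [0,0,0],
  ],
  rot=[
    [0,0,0],
    [0,0,0],
    [0,0,0],
  ],
  hand=0.5,
)

```text
clock: 33.42
position: [0.4332, 0.142, 0.0418]
ee_rot: [[-0.971, -0.239, 0.0], [-0.239, 0.971, -0.0], [-0.0, -0.0, -1.0]]
contact_force: [0.4, -1.0, 3.9]
gripper_width: 0.496
finger_force: 4.9
```

>>> send_rows(
  travel=[
    [0,0,0.006],
    [0,-0.05,0],
    [0,-0.05,0],
    [0,-0.05,0],
    [0,-0.05,0],
    [0,0,0],
  ],
  rot=[
    [0,0,0],
    [0,0,0],
    [0,0,0],
    [0,0,0],
    [0,0,0],
    [0,0,0],
  ],
)

```text
clock: 34.17
position: [0.4359, 0.1311, 0.0415]
ee_rot: [[-0.971, -0.24, 0.0], [-0.24, 0.971, 0.001], [-0.0, 0.001, -1.0]]
contact_force: [-1.2, 0.7, 5.7]
gripper_width: 0.499
finger_force: 5.5
```

>>> send_rows(
  travel=[
    [0,-0.05,0],
    [0,-0.05,0],
    [0,-0.05,0],
    [0,-0.04,0],
    [0,0,0],
  ],
  rot=[
    [0,0,0],
    [0,0,0],
    [0,0,0],
    [0,0,0],
    [0,0,0],
  ],
)

```text
clock: 34.8
position: [0.4388, 0.12, 0.0415]
ee_rot: [[-0.971, -0.24, 0.0], [-0.24, 0.971, 0.001], [-0.0, 0.001, -1.0]]
contact_force: [-1.1, 1.4, 5.0]
gripper_width: 0.501
finger_force: 5.5
```

>>> send_rows(
  travel=[
    [0,-0.04,0],
    [0,-0.03,0],
    [0,-0.02,0],
    [0,0,0],
  ],
  rot=[
    [0,0,0],
    [0,0,0],
    [0,0,0],
    [0,0,0],
  ],
)

```text
clock: 35.3
position: [0.4401, 0.1148, 0.0415]
ee_rot: [[-0.971, -0.24, 0.0], [-0.24, 0.971, 0.001], [-0.001, 0.001, -1.0]]
contact_force: [-0.2, 3.7, 6.4]
gripper_width: 0.497
finger_force: 5.5
```

>>> send_rows(
  travel=[
    [0,-0.02,0],
    [0,-0.015,0],
    [0,0,0],
  ],
  rot=[
    [0,0,0],
    [0,0,0],
    [0,0,0],
  ],
)

```text
clock: 35.67
position: [0.4405, 0.1131, 0.0416]
ee_rot: [[-0.971, -0.24, 0.0], [-0.24, 0.971, 0.001], [-0.0, 0.001, -1.0]]
contact_force: [-2.8, 4.6, 5.7]
gripper_width: 0.503
finger_force: 5.5
```

>>> send_rows(
  travel=[
    [0,0.01,-0.02],
    [0,0,-0.022],
    [0,0,-0.022],
    [0,0,-0.022],
    [0,0,-0.022],
    [0,0,-0.022],
    [0,0,-0.022],
  ],
  rot=[
    [0,0,0],
    [0,0,0],
    [0,0,0],
    [0,0,0],
    [0,0,0],
    [0,0,0],
    [0,0,0],
  ],
)

```text
clock: 36.55
position: [0.4406, 0.1128, 0.0507]
ee_rot: [[-0.971, -0.239, 0.001], [-0.239, 0.971, 0.0], [-0.001, 0.0, -1.0]]
contact_force: [0.5, 3.4, 4.4]
gripper_width: 0.5
finger_force: 3.9
```

Force persists above the parked height, so the pedal is free and following. Keep easing up.

>>> send_rows(
  travel=[
    [0,0,-0.022],
    [0,0,-0.022],
    [0,0,-0.022],
    [0,0,-0.022],
    [0,0,-0.022],
    [0,0,-0.022],
    [0,0,-0.022],
    [0,0,-0.022],
    [0,0,-0.022],
    [0,0,-0.022],
  ],
  rot=[
    [0,0,0],
    [0,0,0],
    [0,0,0],
    [0,0,0],
    [0,0,0],
    [0,0,0],
    [0,0,0],
    [0,0,0],
    [0,0,0],
    [0,0,0],
  ],
)

```text
clock: 37.8
position: [0.4411, 0.1129, 0.0641]
ee_rot: [[-0.971, -0.239, 0.001], [-0.239, 0.971, 0.0], [-0.002, 0.0, -1.0]]
contact_force: [3.5, 4.2, 4.8]
gripper_width: 0.498
finger_force: 3.3
```

>>> send_rows(
  travel=[
    [0,0,-0.022],
    [0,0,-0.022],
    [0,0,-0.022],
    [0,0,-0.022],
    [0,0,-0.022],
    [0,0,-0.022],
    [0,0,-0.022],
    [0,0,-0.022],
    [0,0,-0.022],
    [0,0,0],
  ],
  rot=[
    [0,0,0],
    [0,0,0],
    [0,0,0],
    [0,0,0],
    [0,0,0],
    [0,0,0],
    [0,0,0],
    [0,0,0],
    [0,0,0],
    [0,0,0],
  ],
)

```text
clock: 39.05
position: [0.4398, 0.1124, 0.0754]
ee_rot: [[-0.971, -0.239, -0.001], [-0.239, 0.971, -0.0], [0.001, -0.0, -1.0]]
contact_force: [1.6, 2.3, 2.0]
gripper_width: 0.497
finger_force: 1.4
```

>>> send_rows(
  travel=[
    [0,0,-0.02],
    [0,0,-0.02],
    [0,0,-0.02],
    [0,0,0],
  ],
  rot=[
    [0,0,0],
    [0,0,0],
    [0,0,0],
    [0,0,0],
  ],
)

```text
clock: 39.55
position: [0.4399, 0.1122, 0.0791]
ee_rot: [[-0.971, -0.239, -0.001], [-0.239, 0.971, -0.001], [0.001, -0.0, -1.0]]
contact_force: [0.0, 0.5, -0.7]
gripper_width: 0.499
finger_force: 0.2
```

>>> send_rows(
  travel=[
    [0,0,0],
    [0,0,0],
    [0,0,-0.03],
    [0,0,-0.1],
    [0,0,-0.4],
    [0,0,-0.6],
    [0,0,-0.6],
    [0,0,0],
  ],
  rot=[
    [0,0,0],
    [0,0,0],
    [0,0,0],
    [0,0,0],
    [0,0,0],
    [0,0,0],
    [0,0,0],
    [0,0,0],
  ],
  hand=0.62,
)

```text
clock: 40.55
position: [0.442, 0.1133, 0.1858]
ee_rot: [[-0.971, -0.239, 0.005], [-0.239, 0.971, 0.002], [-0.005, 0.001, -1.0]]
contact_force: [-0.3, 0.9, -0.0]
gripper_width: 0.379
finger_force: 0.0
```

Run:
```python
from h import *
im=snap("side");rest=cv2.imread("pics/side.png")[:,:,::-1].copy()
s=robot.sense();print(s["clock"],s["position"],s["contact_force"])
print("lid/bin front vs rest",track(rest,im,(225,255,300,350)),"tread -y lip",track(rest,im,(263,279,256,279)))
print([ (m["at"],round(m["p"],2)) for m in robot.mark_of("lid_edge","side")[:2]],[ (m["at"],round(m["p"],2)) for m in robot.mark_of("tread","side")[:2]])
print("lid rear diff",np.abs(im[185:235,320:365].astype(int)-rest[185:235,320:365]).mean())
```

```text
40.6 [0.44109082 0.11293987 0.18425143] [-0.91444832  0.22514491 -0.10378375]
lid/bin front vs rest (16.0, 5.88, 0.31) tread -y lip (0.5, 0.12, 0.9)
[([228.2, 295.2], 0.67)] [([264.1, 257.0], 0.63)]
lid rear diff 12.753185185185185
```

Run:
```python
from h import *
im=snap("side");rest=cv2.imread("pics/side.png")[:,:,::-1].copy()
for n,b in(("front-right lid corner",(235,262,305,330)),("right corner",(215,240,355,380)),("rear top corner",(172,195,310,340)),("board",(305,330,350,385)),("bottom of bin",(270,295,305,340)),("-y lip",(264,279,258,272)),("tread+y lip",(244,262,240,258))):print(n,track(rest,im,b))
snap("top")
print([(m["at"],round(m["p"],2)) for m in robot.mark_of("lid_edge","top")],[(m["at"],round(m["p"],2)) for m in robot.mark_of("tread","top")])
```

```text
front-right lid corner (-0.25, 1.75, 0.65)
right corner (0.12, 0.62, 0.88)
rear top corner (-1.38, -1.5, 0.83)
board (0.0, 0.0, 1.0)
bottom of bin (0.25, -0.25, 0.96)
-y lip (0.38, 0.75, 0.96)
tread+y lip (0.38, 0.25, 0.98)
[([208.1, 328.1], 0.77)] [([253.8, 166.8], 0.7), ([240.8, 325.3], 0.4)]
```

>>> send_rows(
  travel=[
    [0,0.4,-0.4],
    [0,0.7,-0.3],
    [0,0.7,0],
    [0,0.7,0],
    [0,0.7,0],
    [0,0.7,0],
    [0,0.5,0],
    [0,0,0],
  ],
  rot=[
    [0,0,0],
    [0,0,0],
    [0,0,0],
    [0,0,0],
    [0,0,0],
    [0,0,0],
    [0,0,0],
    [0,0,0],
  ],
)

```text
clock: 41.9
position: [0.3758, 0.3713, 0.2241]
ee_rot: [[-0.97, -0.243, -0.001], [-0.243, 0.97, 0.0], [0.001, 0.0, -1.0]]
contact_force: [0.2, -0.7, -0.5]
gripper_width: 0.381
finger_force: 0.0
```

Run:
```python
from h import *
im=snap("side");rest=cv2.imread("pics/side.png")[:,:,::-1].copy()
t=snap("top");rt=cv2.imread("pics/top.png")[:,:,::-1].copy()
for n,b in(("front-right lid corner",(235,262,305,330)),("right corner",(215,240,355,380)),("rear",(172,195,310,340)),("left front",(195,225,270,295)),("-y lip",(264,279,258,272)),("+y lip",(244,262,240,258))):print(n,track(rest,im,b))
for n,b in(("lid front left",(205,225,275,300)),("lid front right",(190,215,345,365)),("tread",(230,256,315,350))):print("top",n,track(rt,t,b))
s=robot.sense();print(s["clock"],s["position"],s["contact_force"])
```

```text
front-right lid corner (0.0, 1.62, 0.65)
right corner (0.25, 0.62, 0.88)
rear (0.12, 0.38, 0.65)
left front (16.0, 12.38, 0.72)
-y lip (0.25, 0.88, 0.96)
+y lip (0.25, 0.38, 0.98)
top lid front left (0.0, 0.0, 1.0)
top lid front right (-0.12, -0.75, 0.84)
top tread (0.0, 0.62, 0.97)
42.0 [0.37721405 0.36842498 0.22426484] [ 0.24975645 -1.19311535 -0.3477299 ]
```

```bash
python3 -c "
from plant import robot
print(robot.finish_job())"
```

```text
the job is handed in; nothing more can be done
None
```

The job is handed in at about 42 s: the capacitor is in the bin, the pedal was eased back up over about 3 s, and the final camera check puts the lid edge and pedal plate at rest height, though no result came back from the judge.

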